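# Fit the spare roller in the gap of the bench roller track

## Robot

A 7-joint arm with a two-finger parallel gripper is mounted at the origin on the work surface. World frame = base frame: x ahead of the robot, y to its left, z up, the work surface at z = 0. Lengths are in m, angles in rad, forces in N, time in s.
With the tool pointing down it reaches from about 0.425 to 0.875 m from the base axis. Payload 4.7 kg.
Tool frame: the origin (TCP) lies on the centre line of the jaws, within the pads' length; the fingertips stand 19 mm ahead of it and the grasp point (between the pads) is the TCP; x points along the fingers, z is the direction in which the jaws open and shut, and the axes are right-handed (so a half turn about x gives the same grasp; the last joint's range is limited). The gripper opens to 87 mm and grips with 3 to 60 N. Pads are 19 mm wide; open, the fingers measure 117 mm over their backs; the gripper's body (75 mm by 190 mm) begins 51 mm behind the grasp point.
Start: joints at [-1.299, 0.321, -0.07, 1.45, 0.023, 1.371, -0.057], TCP at [0.166, 0.629, 0.242] pointing down, gripper open.
Joint ranges: [-2.86, 2.86], [-0.3, 2.09], [-1.38, 1.24], [0.06, 2.45], [-1.56, 4.7], [0.09, 2.05], [-2.69, 2.69]. Speed limits (rad/s): [2.57, 2.57, 3.14, 3.14, 3.14, 3.14, 3.14].

## Interface

Orientations are given as a rotation vector (axis times angle).
In Python, from bench import get_state, get_image, camera_info, close_job gives the robot as it stands.
- The arm moves only by the tool jog_arm, never from a script. Its argument "targets" is a list of rows, each a list of 7 numbers: the turn, a rotation vector about the tool's x, y, z in degrees, then the shift along the tool's x, y, z in cm, then the finger opening in cm, from 0 to 8.7. In form: [[wx, wy, wz, tx, ty, tz, jaw], ...]. A call has 1 to 10 rows; each row shifts and turns the commanded pose from where the row before left it, along the tool's axes as they then stand; what a row does not reach is not made up. A row lasts 1/8 s, in which the tool goes at most 62.5 mm and 10.7 degrees, less where a joint would pass 70% of its speed; a pose out of reach is approached as far as the arm can. A call is refused whole if a number of a shift passes 6.25 or a number of a turn 10.7, either way. A call with a gripper value outside its range is refused whole. The fingers move at their own pace and stop on an object; "squeeze" is the grip in N (left out, the last holds). Time passes only in rows, so rows that do not move let the fingers close. It gives the time, the measured TCP pose, the force and the opening at its end, in the units of the state.
- get_state(): the state, without advancing time (a new reading comes with each control period).
- get_image(name): name is "scene" or "top" or "wrist"; returns (picture, depth): 384x512x3 uint8, red, green, blue; 384x512 float32, m along the optical axis (not along the pixel's ray), 0 where there is no reading.
- camera_info(name): a dict with "intrinsics" (3x3 intrinsics, pixels), "world_from_camera" (4x4, takes a point from camera to world coordinates); the wrist camera has in their place "mount" (4x4, takes a point from camera to tool coordinates, whose origin is the TCP and whose axes are the tool frame's). Camera axes: x right, y up, looking along -z (the intrinsics and any distortion apply to the point x, -y, -z); pixel columns grow to the right and rows downward; lengths in m; the calibration is good to about 2 mm. A picture is of the moment at which its call begins: read the wrist's pose just before it. camera_info takes no time and is no camera call.
- close_job(): hands the job in, once; it reports no verdict.
The state is a dict: "time": time; "joint_positions": joint angles; "qd": joint speeds; "joint_torque": joint torques, N m; "position": TCP position; "tool_rot": TCP orientation; "ft_force": force on the tool from outside, world axes, zero at the start; "torque": the same for the moment, N m; "grip_width": opening from 0.0 (shut) to 1.0 (fully open).
Only numpy, scipy, OpenCV 4.12 (cv2) and the standard library are available. Lean on these libraries where they do the work, as an engineer would, in place of code of your own. Each camera call takes 0.05 s, during which the arm holds its last target.

## Task

One roller is missing from the roller track that carries bins along this bench. Take the spare roller that matches the track's own rollers out of the spares rack and spring it into the gap, so that both axle ends sit fully home in the two cups and its spring holds it there. Leave the thinner roller in the rack and everything else where it is.

Things in the scene. Friction and masses are not known exactly. Their poses are not given: they have to be found in the camera images.
- spare: The roller to fit: steel tube, diameter 40, length 170 (as those in the track), 0.4 kg. Origin on its axis at mid-tube; y along the axis to the sprung pin (diameter 12, 34 out when free); at the other end a fixed stub (diameter 12, 12 out). Starts in one bay of the rack, pin out of the mouth, tube end 1 to 4 inside it, so only the pin can be gripped; axis 41 above the bench (sizes in mm).
- spare_pin (a joint): How far the sprung pin is pushed into the tube, m: 0 = free (34 mm out), at most 0.024 (10 mm out). The spring resists with about 4 N at 0 rising to 11 N at 0.024. It cannot be pulled farther out than free, so the roller can be drawn by it. Fitted in the track it reads about 0.006.
- spare_nose (a point): Tip of the sprung pin, on the roller's axis; it moves with the pin. The pin's last 3 mm are chamfered.
- spare_stub (a point): Tip of the fixed stub at the roller's other end, on the axis, 97 mm from mid-tube; chamfered the same way.
- thin_roller: A thinner roller for other equipment, to be left alone: tube 30 mm in diameter, 170 mm long, pins 8 mm in diameter. It lies in the rack's other bay in the same way, long pin sticking out 34 mm. Origin on its axis at mid-tube, y towards the long pin.
- rack: Fixed plywood board 12 thick, two grey steel pigeonholes on it. Origin on the bench midway between the mouths; y points out of them, x across. Bays: y = 0 back to -200, centred at x = -37.5 and 37.5, 52 wide inside; slotted top 68 above the bench. Two battens per bay (8 wide, tops at 22, 12 apart) cradle the roller and run on over the open apron, 165 long, in front. Bay contents vary (mm).
- track: Fixed roller track, two aluminium rails 400 long along x. Origin on the bench at its middle; y across, z up. Rails at |y| = 109 to 134, tops 72 above the bench. Roller places at x = -150, -75, 0, 75, 150, axes along y, 60 above the bench: four hold rollers (diameter 40, length 170), one of the middle three is empty. Ties 27 high near x = -160 and 160 (mm).
- fitted_a: One of the rollers already in the track, with its cups. Origin on its axis, midway between the cups; y along the axis. It turns freely in place.
- fitted_b: Another roller already in the track, as fitted_a. (The two end rollers belong to the track.)
- gap: The empty place: two black axle cups facing each other on the rails. Origin on their common axis midway between, 60 above the bench; y along the axis, right cup to left; x along the track. Cup rims are 190 apart; each cup is 10 deep, bore 15 for the inner 4 then flared to 22 at the rim, outside diameter 30. Neighbouring rollers' axes are 75 away on both sides (mm).
- gap_cup_left (a point): Centre of the floor of the left (+y) cup, 105 mm from the gap's middle. The roller may be fitted either way round.
- gap_cup_right (a point): Centre of the floor of the right (-y) cup, 105 mm from the gap's middle.
- nut_bin: Bystander: black open-fronted bin of nuts, 100 x 130 x 60 mm, with a galvanised sheet standing a little above it, on top of the rack at the back; its front is about 95 mm behind the bay mouths. Origin under its centre.
- sealant: Bystander: grey bottle of thread sealant, 44 mm in diameter, 125 mm tall, standing between rack and track. Origin under its centre.
- spanner: Bystander: steel spanner 190 mm long lying flat on the bench. Origin under its middle, x along it.
- union_bin: Bystander: black open-fronted bin of pipe unions, 200 x 130 x 85 mm, left of the track. Origin under its centre.
Not all that is in view belongs to the job. What is shaped like the spare but turquoise is not meant.

How it is judged:
At the end, for the whole second after the job is handed in: The spare roller is at rest in the gap, sprung pin in one cup and stub in the other (either way round), each tip within 5 mm of its cup's floor centre, the pin pressed in by more than 2 mm; the thin roller lies within 30 mm of its start (((distance between spare_nose and gap_cup_left below 0.005 m and distance between spare_stub and gap_cup_right below 0.005 m) or (distance between spare_nose and gap_cup_right below 0.005 m and distance between spare_stub and gap_cup_left below 0.005 m)) and value of joint spare_pin above 0.002 m and linear speed of spare below 0.02 m/s and distance of thin_roller from where it was at the start of the episode below 0.03 m); the robot touches nothing.
It fails at once if the thin roller is pulled or pushed more than 30 mm from its place (distance of thin_roller from where it was at the start of the episode above 0.03 m).
It fails at once if the bin of nuts is moved more than 40 mm (distance of nut_bin from where it was at the start of the episode above 0.04 m).
It fails at once if the sealant bottle is moved more than 40 mm or knocked over (distance of sealant from where it was at the start of the episode above 0.04 m or angle between sealant's own z axis and vertical above 0.5 rad).
It fails at once if the spanner is moved more than 40 mm (distance of spanner from where it was at the start of the episode above 0.04 m).
It fails at once if the bin of unions is moved more than 40 mm (distance of union_bin from where it was at the start of the episode above 0.04 m).
It also fails if it takes over 54 s, if anything falls off the work surface, if the arm or the gripper's body presses on something with over 40 N, if the wrist force passes 120 N, or if a joint passes its speed limit or range.

## Working session

There is one attempt and no reset: what is moved stays moved. The work goes in short steps, Python scripts to look and compute and a tool call to move; the robot and the scene stay as the last step left them, time stands still between calls to the robot, and variables do not carry over. Pictures are saved under pics/ and viewed, and the job is handed in when it is done.

Besides the shell and the picture viewer there is one more tool, called by a JSON object that holds its "method" and its "body". jog_arm: Moves the arm, as the interface text tells. Its arguments: {"type":"object","properties":{"targets":{"type":"array"},"squeeze":{"type":"number"}},"required":["targets"]}

```bash
mkdir -p pics; ls; cat > h.py <<'E'
import numpy as np, cv2
from scipy.spatial.transform import Rotation as R
from bench import get_state, get_image, camera_info
def T(st):
    M=np.eye(4); M[:3,:3]=R.from_rotvec(st["tool_rot"]).as_matrix(); M[:3,3]=st["position"]; return M
def save(n,im): cv2.imwrite(f"pics/{n}.png",im[:,:,::-1])
E
python3 - <<'E'
from h import *
s=get_state(); print(s); print(T(s).round(3))
for n in("scene","top","wrist"):
    im,d=get_image(n); save(n+"0",im); np.savez(f"{n}0.npz",im=im,d=d); print(n,camera_info(n))
E
```

```text
pics
{'time': 0.0, 'joint_positions': array([-1.29891433,  0.321836  , -0.07009333,  1.45170012,  0.02258714,
        1.37078924, -0.05689267]), 'qd': array([-0.00082717,  0.00059447,  0.00074246, -0.00094677,  0.00025986,
        0.00037048, -0.00060614]), 'joint_torque': array([-4.48854435e-04, -4.91285455e+01, -4.04097615e-01, -3.12529778e+01,
       -6.39441842e-02,  4.39861254e-02,  1.96945653e-04]), 'position': array([0.16561162, 0.62800247, 0.24044049]), 'tool_rot': array([-1.01853085,  1.32169418,  1.01644227]), 'ft_force': array([ 0.09480106, -0.68261555, -0.03075623]), 'torque': array([ 0.03335677, -0.01263328,  0.02511489]), 'grip_width': 1.0009882417537412}
[[-0.    -0.967  0.255  0.166]
 [-0.002  0.255  0.967  0.628]
 [-1.    -0.    -0.002  0.24 ]
 [ 0.     0.     0.     1.   ]]
scene {'intrinsics': array([[422.65865729,   0.        , 255.69806199],
       [  0.        , 422.65865729, 193.69498434],
       [  0.        ,   0.        ,   1.        ]]), 'world_from_camera': array([[ 0.8716986 , -0.42210319,  0.24893863,  0.81672069],
       [ 0.4898277 ,  0.73548227, -0.46
[... 413 characters left out ...]
99993097, -0.00594031, -0.01013746, -0.00760591],
       [-0.01103735,  0.1790404 ,  0.98377981,  1.71440947],
       [ 0.        ,  0.        ,  0.        ,  1.        ]])}
wrist {'intrinsics': array([[267.08511152,   0.        , 256.28462814],
       [  0.        , 267.08511152, 190.88472653],
       [  0.        ,   0.        ,   1.        ]]), 'mount': array([[-6.73823896e-04,  2.39938328e-01, -9.70787899e-01,
        -1.43762197e-01],
       [ 6.88732946e-04,  9.70788001e-01,  2.39937875e-01,
         6.67410580e-02],
       [ 9.99999536e-01, -5.06937736e-04, -8.19393584e-04,
        -9.60236405e-04],
       [ 0.00000000e+00,  0.00000000e+00,  0.00000000e+00,
         1.00000000e+00]])}
```

View pics/scene0.png

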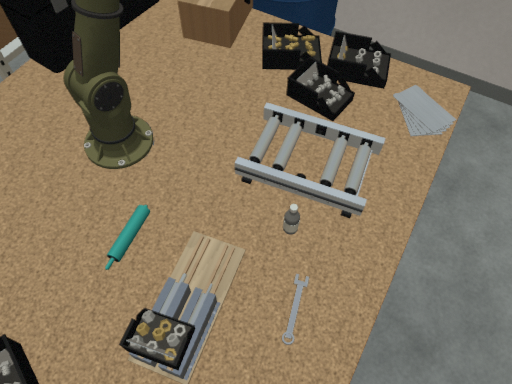

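View pics/top0.png

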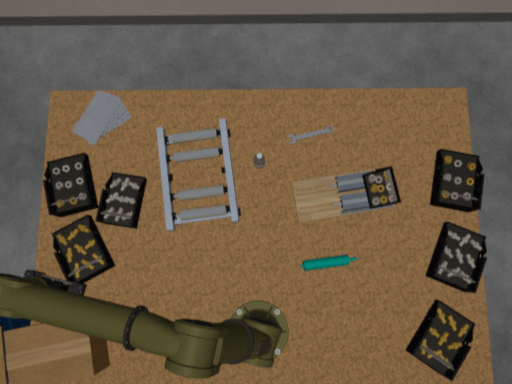

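View pics/wrist0.png

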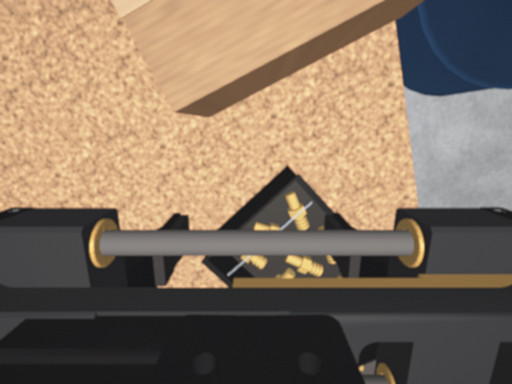

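Overview: the track is at top-view (165-235,120-225), the rack at (295-400,170-220), with its mouths facing the track. The turquoise decoy is at (325,262). I'll zoom in for detail.

```bash
python3 - <<'E'
from h import *
a=np.load("top0.npz")["im"]; s=np.load("scene0.npz")["im"]
save("top_rack",cv2.resize(a[155:235,280:410],None,fx=6,fy=6,interpolation=cv2.INTER_CUBIC))
save("top_track",cv2.resize(a[110:235,150:280],None,fx=4.6,fy=4.6,interpolation=cv2.INTER_CUBIC))
save("sc_rack",cv2.resize(s[225:384,110:260],None,fx=3.7,fy=3.7,interpolation=cv2.INTER_CUBIC))
save("sc_track",cv2.resize(s[95:245,225:395],None,fx=4,fy=4,interpolation=cv2.INTER_CUBIC))
E
```

```text
(no output)
```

View pics/top_rack.png

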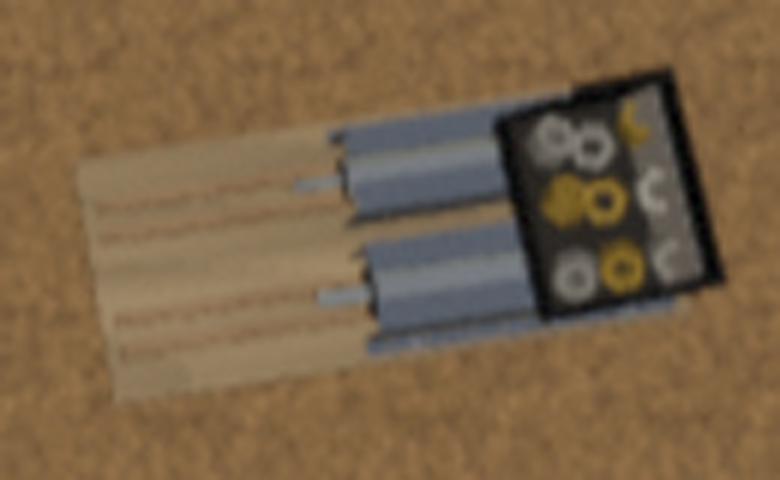

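View pics/top_track.png

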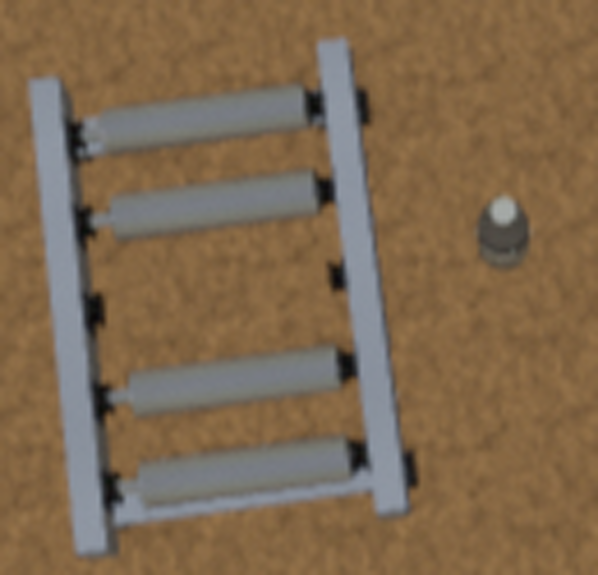

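View pics/sc_rack.png

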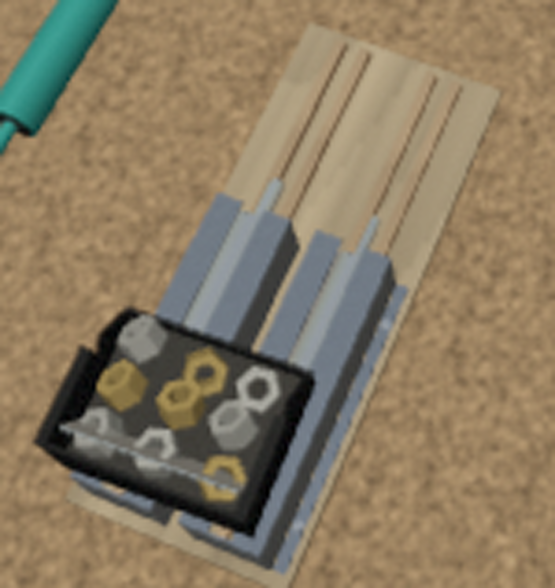

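View pics/sc_track.png

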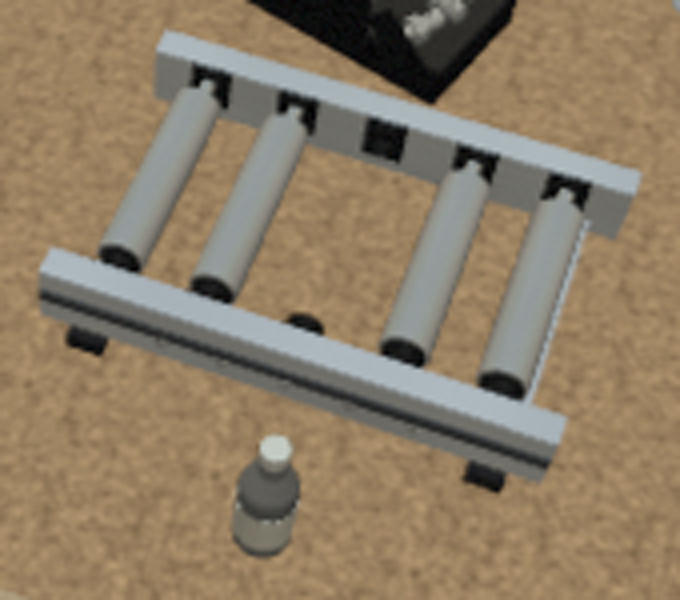

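```bash
cat >> h.py <<'E'
F=np.diag([1.,-1,-1,1])
def wfc(n,st=None):
    c=camera_info(n)
    return c["world_from_camera"] if "world_from_camera" in c else T(st)@c["mount"]
def ray(n,px,W=None):
    K=camera_info(n)["intrinsics"]; W=wfc(n) if W is None else W
    r=np.linalg.inv(K)@np.array([px[0],px[1],1.]); r=r*[1,-1,-1]
    return W[:3,3],W[:3,:3]@r
def onz(n,px,z,W=None):
    o,d=ray(n,px,W); return o+d*(z-o[2])/d[2]
def tri(*rays):
    A=np.zeros((3,3));b=np.zeros(3)
    for o,d in rays:
        d=d/np.linalg.norm(d);P=np.eye(3)-np.outer(d,d);A+=P;b+=P@o
    p=np.linalg.solve(A,b)
    return p,[np.linalg.norm((np.eye(3)-np.outer(d,d)/(d@d))@(p-o)) for o,d in rays]
def dep(n,px,D,W=None):
    o,d=ray(n,px,W); return o+d*D[int(round(px[1])),int(round(px[0]))]
E
python3 - <<'E'
from h import *
np.set_printoptions(precision=4,suppress=True)
t=lambda x,y:(280+(x+.5)/6-.5,155+(y+.5)/6-.5)
s=lambda x,y:(110+(x+.5)/3.7-.5,225+(y+.5)/3.7-.5)
print("lowpin",tri(ray("top",t(318,297)),ray("scene",s(277,183))))
print("uppin",tri(ray("top",t(295,186)),ray("scene",s(376,220))))
for n,p in dict(lowtip=(318,297),uptip=(295,186),apTL=(80,162),apBL=(117,400)).items():
    print(n,onz("top",t(*p),.041 if 'tip' in n else .012))
s2=lambda x,y:(225+(x+.5)/4-.5,95+(y+.5)/4-.5)
t2=lambda x,y:(150+(x+.5)/4.6-.5,110+(y+.5)/4.6-.5)
for n,p in dict(lTL=(30,82),lBL=(80,552),rTR=(346,42),rBR=(408,510)).items(): print(n,onz("top",t2(*p),.072))
for n,p,q in (("cupL",(95,310),(385,138)),("cupR",(336,276),(303,322))):
    print(n,tri(ray("top",t2(*p)),ray("scene",s2(*q))),onz("top",t2(*p),.067))
print("bottle",onz("top",t2(503,211),.125))
E
```

```text
lowpin (array([ 0.4644, -0.284 ,  0.034 ]), [np.float64(0.0011584917619317367), np.float64(0.0011584917619317753)])
uppin (array([ 0.5382, -0.2717,  0.028 ]), [np.float64(0.0002734962987174621), np.float64(0.0002734962987175904)])
lowtip [ 0.4642 -0.282   0.041 ]
uptip [ 0.5356 -0.2699  0.041 ]
apTL [ 0.5577 -0.1357  0.012 ]
apBL [ 0.4027 -0.1563  0.012 ]
lTL [0.7619 0.3915 0.072 ]
lBL [0.3678 0.3371 0.072 ]
rTR [0.7948 0.1268 0.072 ]
rBR [0.4003 0.0736 0.072 ]
cupL (array([0.5713, 0.3355, 0.0537]), [np.float64(0.0012284775658752912), np.float64(0.0012284775658753994)]) [0.5674 0.332  0.067 ]
cupR (array([0.5959, 0.1343, 0.0634]), [np.float64(0.0003955743058607272), np.float64(0.0003955743058608386)]) [0.5948 0.1338 0.067 ]
bottle [ 0.6339 -0.0043  0.125 ]
```

```bash
cat >> h.py <<'E'
def down(h,tilt=0.):
    """tool x down, y at heading h deg (tilt deg: y end dips)"""
    h,t=np.radians(h),np.radians(tilt)
    y=np.array([np.cos(h)*np.cos(t),np.sin(h)*np.cos(t),-np.sin(t)])
    z=np.array([np.sin(h),-np.cos(h),0.]); x=np.cross(y,z)
    return np.c_[x,y,z]
def plan(P0,R0,P1,R1,n,jaw):
    """n equal rows, shift in the frame at the row start"""
    from scipy.spatial.transform import Slerp
    sl=Slerp([0,1],R.from_matrix([R0,R1])); ps=[P0+(P1-P0)*i/n for i in range(n+1)]
    for i in range(n):
        Ra=sl(i/n);Rb=sl((i+1)/n); w=(Ra.inv()*Rb).as_rotvec(degrees=True); d=Ra.inv().apply(ps[i+1]-ps[i])*100
        print([round(float(v),2) for v in (*w,*d,jaw)],',')
E
python3 - <<'E'
from h import *
s=get_state();M=T(s)
print(down(100)); 
a=np.array([.50,.30,.26]);b=np.array([.50,-.13,.26])
plan(M[:3,3],M[:3,:3],a,down(120),8,5)
plan(a,down(120),b,down(99),8,5)
E
```

```text
[[ 0.         -0.17364818  0.98480775]
 [ 0.          0.98480775  0.17364818]
 [-1.         -0.          0.        ]]
[5.65, -0.01, 0.0, -0.24, -5.09, -2.9, 5.0] ,
[5.65, -0.01, 0.0, -0.24, -5.35, -2.39, 5.0] ,
[5.65, -0.01, 0.0, -0.24, -5.56, -1.85, 5.0] ,
[5.65, -0.01, 0.0, -0.24, -5.71, -1.29, 5.0] ,
[5.65, -0.01, 0.0, -0.24, -5.81, -0.72, 5.0] ,
[5.65, -0.01, 0.0, -0.24, -5.85, -0.15, 5.0] ,
[5.65, -0.01, 0.0, -0.24, -5.84, 0.43, 5.0] ,
[5.65, -0.01, 0.0, -0.24, -5.77, 1.01, 5.0] ,
[2.62, 0.0, 0.0, 0.0, -4.65, -2.69, 5.0] ,
[2.62, 0.0, 0.0, 0.0, -4.77, -2.47, 5.0] ,
[2.62, 0.0, -0.0, 0.0, -4.88, -2.25, 5.0] ,
[2.63, 0.0, 0.0, 0.0, -4.98, -2.02, 5.0] ,
[2.62, 0.0, 0.0, 0.0, -5.07, -1.79, 5.0] ,
[2.63, -0.0, 0.0, 0.0, -5.14, -1.56, 5.0] ,
[2.62, -0.0, -0.0, -0.0, -5.21, -1.32, 5.0] ,
[2.63, 0.0, -0.0, -0.0, -5.26, -1.08, 5.0] ,
```

{"method": "jog_arm", "body": {"targets": [[5.6, 0, 0, -0.2, -5.1, -2.9, 5], [5.6, 0, 0, -0.2, -5.3, -2.4, 5], [5.6, 0, 0, -0.2, -5.6, -1.9, 5], [5.6, 0, 0, -0.2, -5.7, -1.3, 5], [5.6, 0, 0, -0.2, -5.8, -0.7, 5], [5.6, 0, 0, -0.2, -5.8, -0.2, 5], [5.6, 0, 0, -0.2, -5.8, 0.4, 5], [5.6, 0, 0, -0.2, -5.8, 1.0, 5]]}}

```text
time: 1.15
position: [0.5006, 0.2994, 0.2575]
tool_rot: [-0.414, 1.531, 0.414]
ft_force: [0.5, -0.4, 0.5]
grip_width: 0.575
```

```bash
cat >> h.py <<'E'
def snap(tag):
    s=get_state(); im,d=get_image("wrist"); save(tag,im); np.savez(tag+".npz",im=im,d=d,W=wfc("wrist",s)); print(s["time"],s["position"].round(4))
E
python3 -c "
from h import *
snap('wt1')"
```

```text
1.15 [0.5006 0.2994 0.2575]
```

View pics/wt1.png

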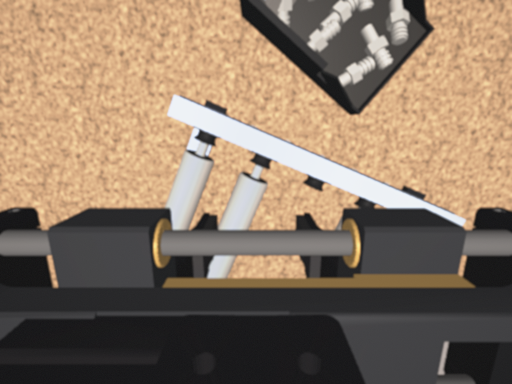

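{"method": "jog_arm", "body": {"targets": [[2.6, 0, 0, 0, -4.6, -2.7, 5], [2.6, 0, 0, 0, -4.8, -2.5, 5], [2.6, 0, 0, 0, -4.9, -2.2, 5], [2.6, 0, 0, 0, -5.0, -2.0, 5], [2.6, 0, 0, 0, -5.1, -1.8, 5], [2.6, 0, 0, 0, -5.1, -1.6, 5], [2.6, 0, 0, 0, -5.2, -1.3, 5], [2.6, 0, 0, 0, -5.3, -1.1, 5], [0, 0, 0, 0, 0, 0, 5]]}}

```text
time: 2.33
position: [0.5025, -0.1348, 0.2577]
tool_rot: [-0.126, 1.567, 0.124]
ft_force: [0.2, 1.0, 0.3]
grip_width: 0.574
```

```bash
python3 -c "
from h import *
snap('wr1')"
```

```text
2.325 [ 0.5025 -0.1348  0.2577]
```

View pics/wr1.png

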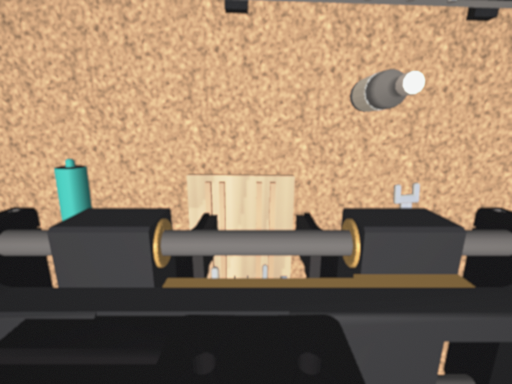

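Both pins are just peeking out at (213,272) and (265,272), partly hidden by the gripper. I'll move back over the mouths so they come into clear view.

{"method": "jog_arm", "body": {"targets": [[0, 0, 0, 0, -4.5, 0, 5], [0, 0, 0, 0, -4.5, 0, 5], [0, 0, 0, 0, -4.5, 0, 5], [0, 0, 0, 0, 0, 0, 5]]}}

```text
time: 2.88
position: [0.5258, -0.2647, 0.257]
tool_rot: [-0.131, 1.569, 0.128]
ft_force: [-0.5, 0.5, 0.5]
grip_width: 0.579
```

```bash
python3 -c "
from h import *
snap('wr2')
im=np.load('wr2.npz')['im']
save('wr2z',cv2.resize(im[90:215,150:310],None,fx=4.6,fy=4.6,interpolation=cv2.INTER_CUBIC))"
```

```text
2.875 [ 0.5258 -0.2647  0.257 ]
```

View pics/wr2z.png

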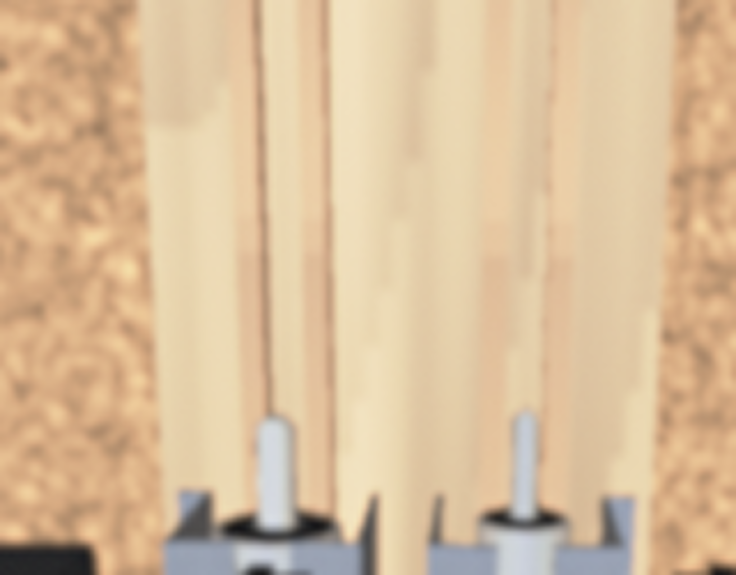

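The left bay's pin at (276,416)-(278,530) in the zoom is about 8 px wide, against about 5 px for the right. So the spare is in the left bay (smaller x). Next I measure the pin with masks and a second wrist view.

{"method": "jog_arm", "body": {"targets": [[0, 0, 0, 2.0, 0.8, -4.0, 5], [0, 0, 0, 4.0, 0, -2.0, 5], [0, 0, 0, 0, 0, 0, 5]]}}

```text
time: 3.3
position: [0.4636, -0.2614, 0.1952]
tool_rot: [-0.13, 1.571, 0.138]
ft_force: [0.1, -0.2, -0.1]
grip_width: 0.574
```

```bash
python3 - <<'E'
from h import *
snap('wr3')
im=np.load('wr3.npz')['im']
save('wr3z',cv2.resize(im[60:215,180:380],None,fx=3.8,fy=3.8,interpolation=cv2.INTER_CUBIC))
E
```

```text
3.3 [ 0.4636 -0.2614  0.1952]
```

View pics/wr3z.png

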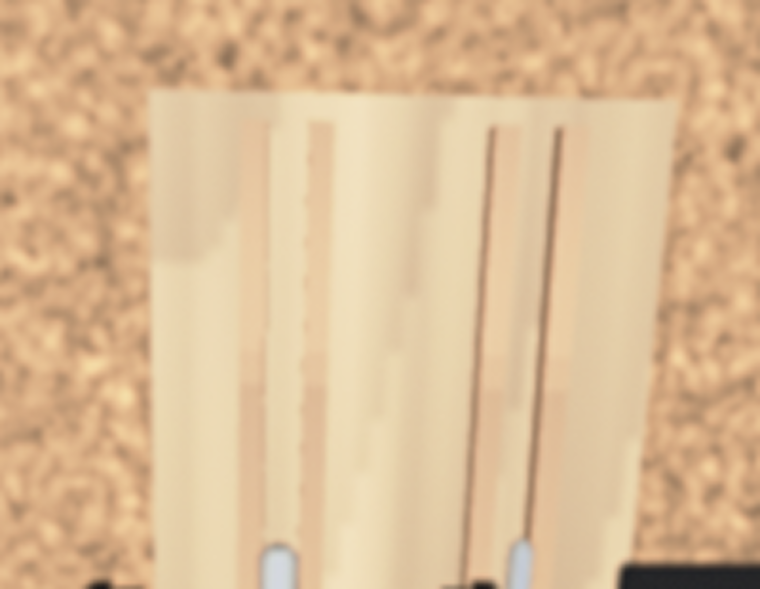

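```bash
python3 - <<'E'
from h import *
np.set_printoptions(precision=4,suppress=True)
z2=lambda x,y:(150+(x+.5)/4.6-.5,90+(y+.5)/4.6-.5)
z3=lambda x,y:(180+(x+.5)/3.8-.5,60+(y+.5)/3.8-.5)
d2=np.load('wr2.npz');d3=np.load('wr3.npz')
t=lambda x,y:(280+(x+.5)/6-.5,155+(y+.5)/6-.5)
W2,W3=d2['W'],d3['W']
for n,a,b in (("spare",(276,416),(279,545)),("thin",(525,411),(520,541))):
    r=[ray('wrist',z2(*a),W2),ray('wrist',z3(*b),W3)]
    print(n,tri(*r)); 
    print([onz('wrist',z2(*a),z,W2) for z in (.041,.047)],onz('wrist',z3(*b),.041,W3))
print("base",onz('wrist',z2(278,530),.041,W2), dep('wrist',z2(276,470),d2['d'],W2),dep('wrist',z2(276,425),d2['d'],W2),dep('wrist',z3(279,570),d3['d'],W3))
# batten/apron directions: apron edges z=.012
p=[onz('wrist',z3(*q),.012,W3) for q in ((150,90),(677,98),(153,588),(640,440))]
print(p)
e=p[0]-p[2]; print(np.degrees(np.arctan2(e[1],e[0]))); e=p[1]-p[3]; print(np.degrees(np.arctan2(e[1],e[0]))); e=p[1]-p[0]; print(90+np.degrees(np.arctan2(e[1],e[0])),np.linalg.norm(e))
# centerline of battens of spare bay between: inner edges
q=[onz('wrist',z3(*u),.022,W3) for u in ((288,125),(284,500))]; e=q[0]-q[1]; print(q,np.degrees(np.arctan2(e[1],e[0])))
print(T(get_state()))
E
```

```text
spare (array([ 0.4615, -0.285 ,  0.0385]), [np.float64(7.294822066345339e-05), np.float64(7.294822066339137e-05)])
[array([ 0.4618, -0.2843,  0.041 ]), array([ 0.4627, -0.283 ,  0.047 ])] [ 0.4614 -0.2844  0.041 ]
thin (array([ 0.5353, -0.2719,  0.035 ]), [np.float64(0.00011113496688956429), np.float64(0.00011113496688954076)])
[array([ 0.5349, -0.2706,  0.041 ]), array([ 0.5346, -0.2694,  0.047 ])] [ 0.5336 -0.2705  0.041 ]
base [ 0.4668 -0.3196  0.041 ] [ 0.4647 -0.2992  0.0469] [ 0.4628 -0.286   0.0455] [ 0.4625 -0.2902  0.0474]
[array([ 0.3999, -0.1583,  0.012 ]), array([ 0.5574, -0.1335,  0.012 ]), array([ 0.4228, -0.315 ,  0.012 ]), array([ 0.5726, -0.2374,  0.012 ])]
98.28724174851172
98.29697802816362
98.9429040145798 0.15942279821753333
[array([ 0.443 , -0.1622,  0.022 ]), array([ 0.4611, -0.2747,  0.022 ])] 99.09910712650746
[[-0.0005 -0.17    0.9854  0.4661]
 [ 0.0023  0.9854  0.17   -0.2621]
 [-1.      0.0024 -0.0001  0.1973]
 [ 0.      0.      0.      1.    ]]
```

```bash
python3 - <<'E'
from h import *
M=T(get_state()); g=np.array([.4632,-.296,.046])
plan(M[:3,3],M[:3,:3],g,down(98.7),4,4)
E
```

```text
[0.27, -0.0, -0.03, 3.78, -0.83, -0.21, 4.0] ,
[0.27, -0.0, -0.03, 3.78, -0.83, -0.21, 4.0] ,
[0.27, -0.0, -0.03, 3.78, -0.83, -0.21, 4.0] ,
[0.27, -0.0, -0.03, 3.78, -0.83, -0.2, 4.0] ,
```

{"method": "jog_arm", "body": {"targets": [[1.1, 0, -0.1, 0, -3.3, -0.85, 4], [0, 0, 0, 4, 0, 0, 4], [0, 0, 0, 4, 0, 0, 4], [0, 0, 0, 4, 0, 0, 4], [0, 0, 0, 2.0, 0, 0, 4], [0, 0, 0, 1.1, 0, 0, 4], [0, 0, 0, 0, 0, 0, 4]]}}

```text
time: 4.22
position: [0.4638, -0.2989, 0.0471]
tool_rot: [-0.119, 1.567, 0.116]
ft_force: [0.5, -0.2, 1.0]
grip_width: 0.458
```

```bash
python3 - <<'E'
from h import *
snap('wr4')
print(T(get_state()).round(4))
im,d=get_image('scene'); save('sc4',cv2.resize(im[220:384,100:300],None,fx=3.6,fy=3.6,interpolation=cv2.INTER_CUBIC))
E
```

```text
4.225 [ 0.4638 -0.2989  0.0471]
[[ 0.0019 -0.1486  0.9889  0.4639]
 [-0.0023  0.9889  0.1486 -0.2993]
 [-1.     -0.0026  0.0016  0.0476]
 [ 0.      0.      0.      1.    ]]
```

View pics/sc4.png

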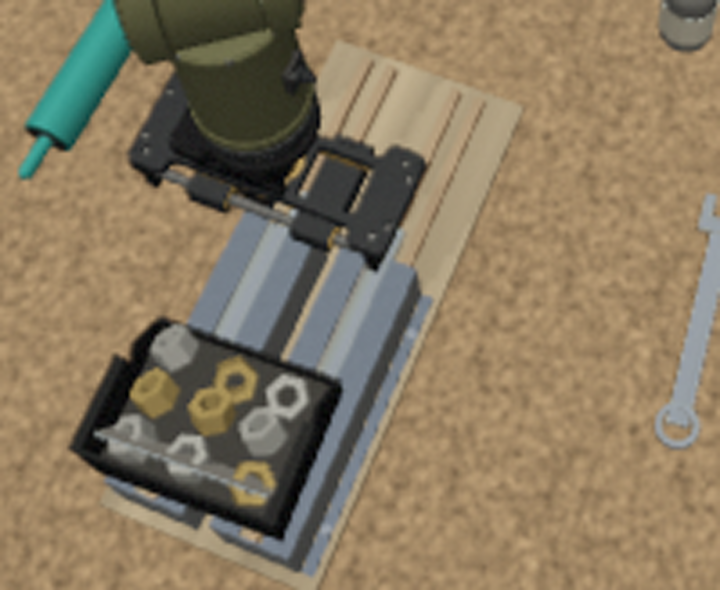

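View pics/wr4.png

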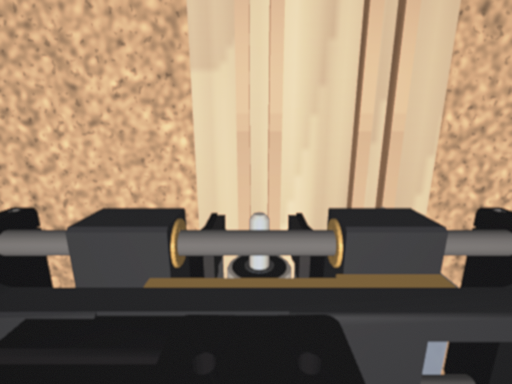

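The pin, at (259,215-265), sits centred between the fingers. Closing.

{"method": "jog_arm", "body": {"targets": [[0, 0, 0, 0, 0, 0, 0.8], [0, 0, 0, 0, 0, 0, 0.8], [0, 0, 0, 0, 0, 0, 0.8], [0, 0, 0, 0, 0, 0, 0.8]], "squeeze": 25}}

```text
time: 4.82
position: [0.4636, -0.2989, 0.0469]
tool_rot: [-0.119, 1.566, 0.115]
ft_force: [0.9, 0.4, 0.8]
grip_width: 0.127
```

{"method": "jog_arm", "body": {"targets": [[0, 0, 0, 0, 1, 0, 0.8], [0, 0, 0, 0, 2, 0, 0.8], [0, 0, 0, 0, 2, 0, 0.8]]}}

```text
time: 5.2
position: [0.4559, -0.2497, 0.0469]
tool_rot: [-0.12, 1.566, 0.114]
ft_force: [1.1, -3.1, 1.3]
grip_width: 0.129
```

{"method": "jog_arm", "body": {"targets": [[0, 0, 0, 0, 2, 0, 0.8], [0, 0, 0, 0, 2.5, 0, 0.8], [0, 0, 0, 0, 2.5, 0, 0.8], [0, 0, 0, 0, 2.5, 0, 0.8], [0, 0, 0, 0, 2.5, 0, 0.8], [0, 0, 0, 0, 1.5, 0, 0.8], [0, 0, 0, 0, 0, 0, 0.8]]}}

```text
time: 6.08
position: [0.4356, -0.1134, 0.0465]
tool_rot: [-0.118, 1.567, 0.12]
ft_force: [1.4, 4.7, 3.1]
grip_width: 0.128
```

```bash
python3 - <<'E'
from h import *
im,d=get_image('scene'); save('sc5',cv2.resize(im[180:384,100:320],None,fx=2.9,fy=2.9,interpolation=cv2.INTER_CUBIC))
print(T(get_state()).round(4))
E
```

```text
[[ 6.000e-04 -1.502e-01  9.887e-01  4.356e-01]
 [ 7.000e-04  9.887e-01  1.502e-01 -1.140e-01]
 [-1.000e+00  6.000e-04  7.000e-04  4.650e-02]
 [ 0.000e+00  0.000e+00  0.000e+00  1.000e+00]]
```

View pics/sc5.png

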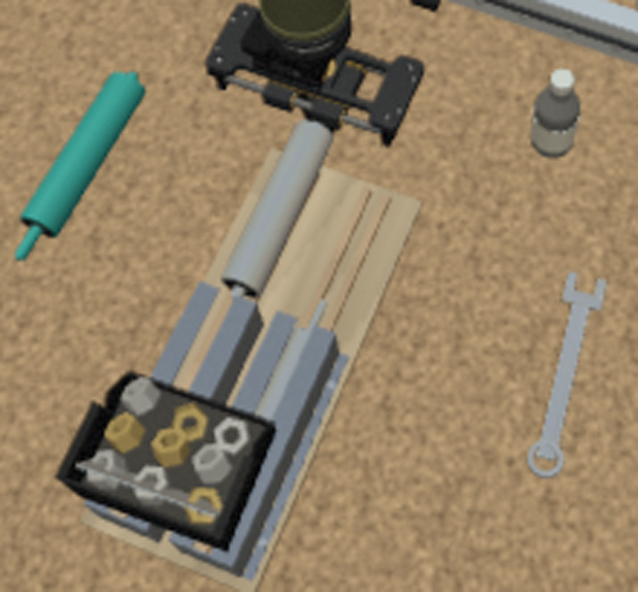

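The roller is drawn clear: the stub is at the mouth at (242,292) and the thin roller is undisturbed. Releasing the pin and regripping mid-tube.

{"method": "jog_arm", "body": {"targets": [[0, 0, 0, 0, 0, 0, 4], [0, 0, 0, 0, 0, 0, 5], [0, 0, 0, -3, 0, 0, 6.5], [0, 0, 0, -4.5, -2, 0, 6.5], [0, 0, 0, 0, -4.5, 0, 6.5], [0, 0, 0, 0, -4.0, 0, 6.5], [0, 0, 0, 0, 0, 0, 6.5]]}}

```text
time: 7.0
position: [0.4499, -0.224, 0.1215]
tool_rot: [-0.115, 1.569, 0.108]
ft_force: [0.0, 0.2, -0.8]
grip_width: 0.731
```

```bash
python3 - <<'E'
from h import *
snap('wr6')
print(T(get_state()).round(4))
E
```

```text
7.0 [ 0.4499 -0.224   0.1215]
[[-0.0015 -0.144   0.9896  0.4499]
 [-0.0028  0.9896  0.144  -0.2216]
 [-1.     -0.0026 -0.0019  0.121 ]
 [ 0.      0.      0.      1.    ]]
```

View pics/wr6.png

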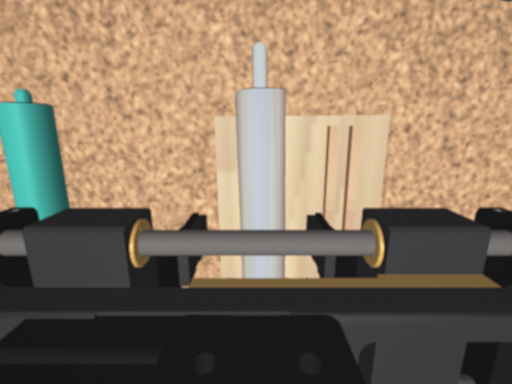

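```bash
python3 - <<'E'
from h import *
np.set_printoptions(precision=4,suppress=True)
d=np.load('wr6.npz');W=d['W'];M=T(get_state())
tip=onz('wrist',(260,43),.041,W); end=onz('wrist',(260.5,88),.061,W); mid=onz('wrist',(262,200),.061,W)
print(tip,end,mid); e=end-mid; h=np.degrees(np.arctan2(e[1],e[0])); print(h)
h=98.6;u=np.array([np.cos(np.radians(h)),np.sin(np.radians(h)),0]); c=tip-.119*u; print('mid-tube',c, end-.085*u)
print('depth tops',[dep('wrist',p,d['d'],W) for p in ((262,110),(262,180),(260,60))])
print('in tool',M[:3,:3].T@(c+[0,0,.003]-M[:3,3]))
E
```

```text
[ 0.4331 -0.1002  0.041 ] [ 0.4382 -0.1344  0.061 ] [ 0.4516 -0.2169  0.061 ]
99.20958005779131
mid-tube [ 0.4509 -0.2179  0.041 ] [ 0.4509 -0.2184  0.061 ]
depth tops [array([ 0.4415, -0.1492,  0.0619]), array([ 0.4492, -0.201 ,  0.0606]), array([ 0.4349, -0.1133,  0.0474])]
in tool [0.077  0.0038 0.0017]
```

{"method": "jog_arm", "body": {"targets": [[0, 0, 0, 3.8, 0.4, 0.15, 6.5], [0, 0, 0, 3.8, 0, 0, 6.5], [0, 0, 0, 0, 0, 0, 6.5], [0, 0, 0, 0, 0, 0, 3.6], [0, 0, 0, 0, 0, 0, 3.6], [0, 0, 0, 0, 0, 0, 3.6], [0, 0, 0, 0, 0, 0, 3.6]], "squeeze": 50}}

```text
time: 7.92
position: [0.4529, -0.2157, 0.0463]
tool_rot: [-0.118, 1.565, 0.115]
ft_force: [-1.3, 0.2, 3.9]
grip_width: 0.445
```

{"method": "jog_arm", "body": {"targets": [[0, 0, 0, -3, 0, 0, 3.6], [0, 0, 0, -5, 0, 0, 3.6], [0, 0, 0, -5, 0, 0, 3.6], [0, 0, 0, -4.5, 0, 0, 3.6], [0, 0, 0, 0, 0, 0, 3.6]]}}

```text
time: 8.55
position: [0.4535, -0.2161, 0.2233]
tool_rot: [-0.119, 1.561, 0.115]
ft_force: [-0.1, -1.1, -4.2]
grip_width: 0.447
```

```bash
python3 - <<'E'
from h import *
snap('wr7')
s=get_state();print(T(s).round(4),s['grip_width'],s['ft_force'],s['torque'])
M=T(s)
plan(M[:3,3],M[:3,:3],np.array([.50,.10,.25]),down(97.9),7,3.6)
E
```

```text
8.55 [ 0.4535 -0.2161  0.2233]
[[ 0.0024 -0.1485  0.9889  0.4521]
 [-0.001   0.9889  0.1485 -0.2153]
 [-1.     -0.0013  0.0022  0.221 ]
 [ 0.      0.      0.      1.    ]] 0.44937498066015363 [ 0.24072191  0.15111729 -4.64428029] [-0.06633067  0.09660828 -0.00925341]
[0.09, 0.02, 0.01, -0.42, 4.35, 1.35, 3.6] ,
[0.09, 0.02, 0.01, -0.42, 4.36, 1.34, 3.6] ,
[0.09, 0.02, 0.01, -0.42, 4.36, 1.33, 3.6] ,
[0.09, 0.02, 0.01, -0.42, 4.36, 1.33, 3.6] ,
[0.09, 0.02, 0.01, -0.42, 4.36, 1.32, 3.6] ,
[0.09, 0.02, 0.01, -0.42, 4.36, 1.31, 3.6] ,
[0.09, 0.02, 0.01, -0.42, 4.37, 1.3, 3.6] ,
```

View pics/wr7.png

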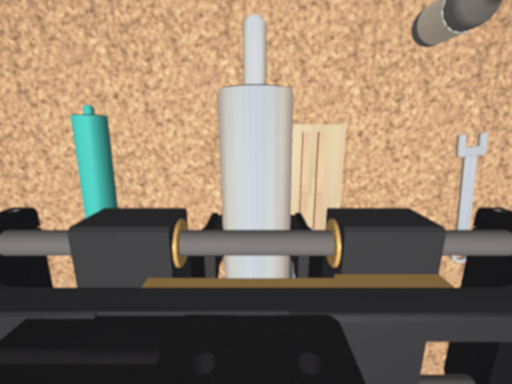

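Roller held level in the jaws, with the nose at (254,15). Moving beside the gap to look at the cups.

{"method": "jog_arm", "body": {"targets": [[0, 0, 0, -0.4, 4.4, 1.3, 3.6], [0, 0, 0, -0.4, 4.4, 1.3, 3.6], [0, 0, 0, -0.4, 4.4, 1.3, 3.6], [0, 0, 0, -0.4, 4.4, 1.3, 3.6], [0, 0, 0, -0.4, 4.4, 1.3, 3.6], [0, 0, 0, -0.4, 4.4, 1.3, 3.6], [0.6, 0, 0, -0.4, 4.4, 1.3, 3.6], [0, 0, 0, 0, 0, 0, 3.6]]}}

```text
time: 9.6
position: [0.4945, 0.1073, 0.2449]
tool_rot: [-0.117, 1.572, 0.112]
ft_force: [-0.9, -1.3, -4.2]
grip_width: 0.446
```

```bash
python3 - <<'E'
from h import *
snap('wt8')
print(T(get_state()).round(4))
E
```

```text
9.6 [0.4945 0.1073 0.2449]
[[-0.0044 -0.1418  0.9899  0.4946]
 [-0.0045  0.9899  0.1417  0.1042]
 [-1.     -0.0038 -0.005   0.245 ]
 [ 0.      0.      0.      1.    ]]
```

View pics/wt8.png

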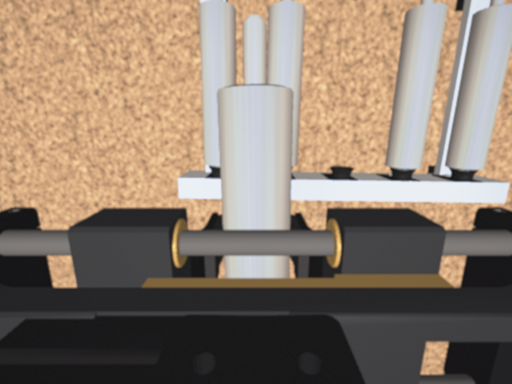

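The right cup is visible at (342,171), with its neighbours' cups alongside. Stepping on to see the left cup.

{"method": "jog_arm", "body": {"targets": [[0, 0, 0, 0, 5, 0, 3.6], [0, 0, 0, 0, 5, 0, 3.6], [0, 0, 0, 0, 5, 0, 3.6], [0, 0, 0, 0, 0, 0, 3.6], [0, 0, 0, 0, 0, 0, 3.6]]}}

```text
time: 10.28
position: [0.4753, 0.2492, 0.246]
tool_rot: [-0.111, 1.57, 0.104]
ft_force: [0.1, -0.3, -2.4]
grip_width: 0.445
```

```bash
python3 - <<'E'
from h import *
snap('wt9')
print(T(get_state()).round(4))
im=np.load('wt8.npz')['im']; save('wt8z',cv2.resize(im[150:205,170:512],None,fx=2.33,fy=2.33,interpolation=cv2.INTER_CUBIC))
E
```

```text
10.275 [0.4753 0.2492 0.246 ]
[[-0.0012 -0.135   0.9908  0.4757]
 [-0.004   0.9908  0.135   0.2488]
 [-1.     -0.0038 -0.0017  0.2464]
 [ 0.      0.      0.      1.    ]]
```

View pics/wt9.png

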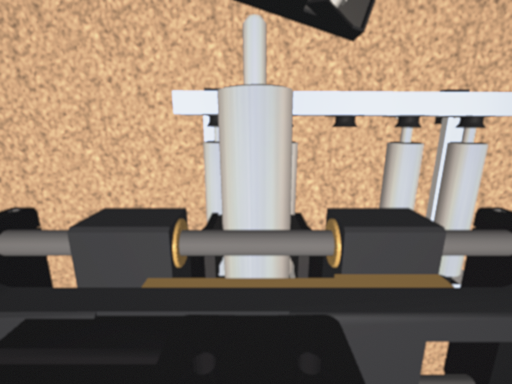

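View pics/wt8z.png

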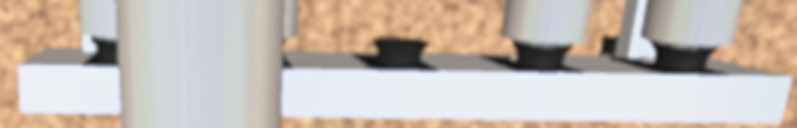

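```bash
python3 - <<'E'
from h import *
a=np.load('wt9.npz')['im']; b=np.load('wt8.npz')['im']
A=cv2.resize(a[85:135,290:500],None,fx=3.8,fy=3.8,interpolation=cv2.INTER_CUBIC)
B=cv2.resize(b[150:205,300:510],None,fx=3.8,fy=3.8,interpolation=cv2.INTER_CUBIC)
save('cups',np.vstack([A,B]))
E
```

```text
(no output)
```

View pics/cups.png

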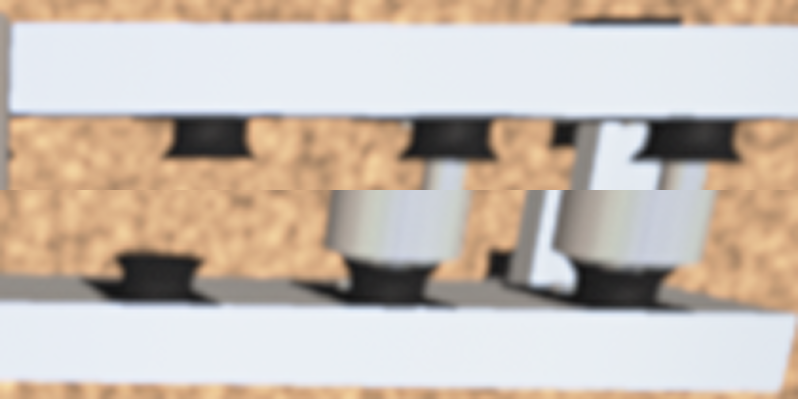

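```bash
python3 - <<'E'
from h import *
np.set_printoptions(precision=4,suppress=True)
d8=np.load('wt8.npz');d9=np.load('wt9.npz');W8,W9=d8['W'],d9['W']
for z in (.06,.075):
    L=onz('wrist',(344.4,126),z,W9);Rr=onz('wrist',(342.1,167.6),z,W8)
    e=L-Rr; print(z,L,Rr,np.linalg.norm(e),np.degrees(np.arctan2(e[1],e[0])),(L+Rr)/2)
z9=lambda x,y:(290+(x+.5)/3.8-.5,85+(y+.5)/3.8-.5); z8=lambda x,y:(300+(x+.5)/3.8-.5,150+(y+.5)/3.8-.5)
# rail top edges
for nm,f,W,ps in (('Lin',z9,W9,((20,112),(790,121))),('Lout',z9,W9,((20,22),(790,28))),('Rin',z8,W8,((10,111),(780,125))),('Rout',z8,W8,((10,190),(770,199)))):
    p=[onz('wrist',f(*q),.072,W) for q in ps]; e=p[1]-p[0]; print(nm,p,90+np.degrees(np.arctan2(e[1],e[0])))
# cup heights by two views: right cup wrist8 vs scene/top ; depth
print('depth L',dep('wrist',z9(208,135),d9['d'],W9),'R',dep('wrist',z8(158,85),d8['d'],W8))
print('rail depth',dep('wrist',z9(208,70),d9['d'],W9),dep('wrist',z8(300,150),d8['d'],W8))
# nose in tool frame (wr7): use depth on pin
for t in ('wr7','wt8','wt9'):
    d=np.load(t+'.npz');K=camera_info('wrist')['intrinsics'];Mt=camera_info('wrist')['mount']
    for px in ((254.5,25),(254.5,60),(256,100),(256.5,190)):
        z=d['d'][int(px[1]),int(px[0])]; r=np.linalg.inv(K)@[px[0],px[1],1]*[1,-1,-1]*z
        print(t,px,(Mt@np.r_[r,1])[:3])
t2=lambda x,y:(150+(x+.5)/4.6-.5,110+(y+.5)/4.6-.5)
E
```

```text
0.06 [0.5691 0.3257 0.06  ] [0.5951 0.1356 0.06  ] 0.19187802967565765 97.79142089585086 [0.5821 0.2306 0.06  ]
0.075 [0.5643 0.3252 0.075 ] [0.59   0.1372 0.075 ] 0.1896683253351588 97.78045729194648 [0.5772 0.2312 0.075 ]
Lin [array([0.5064, 0.3305, 0.072 ]), array([0.7363, 0.3596, 0.072 ])] 97.22451040747511
Lout [array([0.5021, 0.3556, 0.072 ]), array([0.7269, 0.3849, 0.072 ])] 97.43706912085892
Rin [array([0.5466, 0.1165, 0.072 ]), array([0.7891, 0.1479, 0.072 ])] 97.38387428617311
Rout [array([0.5515, 0.0909, 0.072 ]), array([0.7949, 0.124 , 0.072 ])] 97.76280807180015
depth L [0.5645 0.3318 0.0698] R [0.5911 0.1316 0.0723]
rail depth [0.5594 0.3498 0.0733] [0.6414 0.1174 0.0706]
wr7 (254.5, 25) [ 0.0008  0.1118 -0.0027]
wr7 (254.5, 60) [-0.0014  0.0958 -0.0027]
wr7 (256, 100) [-0.0158  0.0759 -0.0019]
wr7 (256.5, 190) [-0.0152  0.0336 -0.0017]
wt8 (254.5, 25) [-0.0001  0.1115 -0.0027]
wt8 (254.5, 60) [-0.0015  0.0958 -0.0027]
wt8 (256, 100) [-0.0166  0.0759 -0.0019]
wt8 (256.5, 190) [-0.015   0.0336 -0.0017]
wt9 (254.5, 25) [-0.      0.1116 -0.0027]
wt9 (254.5, 60) [-0.0007  0.096  -0.0027]
wt9 (256, 100) [-0.0153  0.076  -0.0019]
wt9 (256.5, 190) [-0.0154  0.0337 -0.0017]
```

```bash
cat >> h.py <<'E'
C=np.array([.5815,.231,.060]); H=97.6
U=np.array([np.cos(np.radians(H)),np.sin(np.radians(H)),0])
TIP=np.array([.0046,.1175,-.0027])
def pose(v,z,tilt,c=0.,h=97.2,lat=0.):
    """TCP so that nose (pressed in by c) is at v along the gap axis, height z"""
    Rt=down(h,tilt); t=TIP-[0,c,0]; e=np.array([np.sin(np.radians(H)),-np.cos(np.radians(H)),0])
    return C+U*v+e*lat+[0,0,z-.06]-Rt@t, Rt
E
python3 - <<'E'
from h import *
M=T(get_state()); 
a=pose(.060,.13,0); b=pose(.070,.080,12)
print(a[0],b[0])
plan(M[:3,3],M[:3,:3],*a,4,3.6); plan(*a,*b,4,3.6)
E
```

```text
[0.59096998 0.17423785 0.1346    ] [0.58920574 0.18764627 0.1089291 ]
[0.14, -0.02, 0.05, 2.8, -2.23, 2.61, 3.6] ,
[0.14, -0.02, 0.05, 2.8, -2.22, 2.61, 3.6] ,
[0.14, -0.02, 0.05, 2.8, -2.22, 2.62, 3.6] ,
[0.14, -0.02, 0.05, 2.8, -2.21, 2.62, 3.6] ,
[0.0, -0.0, -3.0, 0.64, 0.34, -0.0, 3.6] ,
[-0.0, -0.0, -3.0, 0.62, 0.37, -0.0, 3.6] ,
[0.0, -0.0, -3.0, 0.6, 0.4, -0.0, 3.6] ,
[-0.0, 0.0, -3.0, 0.58, 0.43, -0.0, 3.6] ,
```

{"method": "jog_arm", "body": {"targets": [[0.6, 0, 0.2, 1.4, -2.2, 2.6, 3.6], [0, 0, 0, 1.4, -2.2, 2.6, 3.6], [0, 0, 0, 1.4, -2.2, 2.6, 3.6], [0, 0, 0, 1.4, -2.2, 2.6, 3.6], [0, 0, -3, 0, 0, 0, 3.6], [0, 0, -3, 0, 0, 0, 3.6], [0, 0, -3, 0, 0, 0, 3.6], [0, 0, -3, 0, 0, 0, 3.6], [0, 0, 0, 0, 0, 0, 3.6]], "squeeze": 60}}

```text
time: 11.45
position: [0.5897, 0.1774, 0.1909]
tool_rot: [-0.262, 1.55, -0.063]
ft_force: [-0.2, 0.2, -2.9]
grip_width: 0.449
```

```bash
python3 - <<'E'
from h import *
np.set_printoptions(precision=4,suppress=True)
snap('wt10')
M=T(get_state()); print(M, 'nose',M@np.r_[TIP,1])
plan(M[:3,3],M[:3,:3],*pose(.070,.080,12),3,3.6)
im=np.load('wt10.npz')['im']; save('wt10z',cv2.resize(im[0:210,130:400],None,fx=2.8,fy=2.8,interpolation=cv2.INTER_CUBIC))
E
```

```text
11.45 [0.5897 0.1774 0.1909]
[[ 0.0254 -0.1237  0.992   0.5899]
 [-0.2042  0.9708  0.1263  0.1767]
 [-0.9786 -0.2058 -0.0006  0.1912]
 [ 0.      0.      0.      1.    ]] nose [0.5728 0.2895 0.1625 1.    ]
[0.02, -0.01, -0.04, 2.61, 0.92, 0.02, 3.6] ,
[0.02, -0.01, -0.04, 2.61, 0.92, 0.02, 3.6] ,
[0.02, -0.01, -0.04, 2.61, 0.93, 0.02, 3.6] ,
```

View pics/wt10z.png

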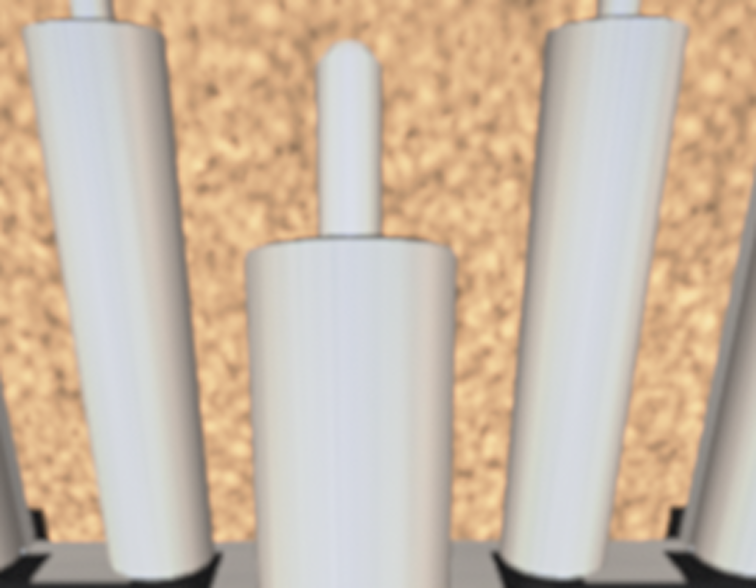

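The roller hangs midway between its neighbours, with the nose at zoom (349,45). It's about 2 mm to the left of the neighbours' midpoint. Lowering.

{"method": "jog_arm", "body": {"targets": [[0, 0, 0, 2.6, 0.9, 0.05, 3.6], [0, 0, 0, 2.6, 0.9, 0.05, 3.6], [0, 0, 0, 2.6, 0.9, 0.05, 3.6], [0, 0, 0, 0, 0, 0, 3.6]]}}

```text
time: 12.0
position: [0.5887, 0.1863, 0.1077]
tool_rot: [-0.263, 1.554, -0.065]
ft_force: [0.4, 0.5, -3.1]
grip_width: 0.445
```

```bash
python3 - <<'E'
from h import *
np.set_printoptions(precision=4,suppress=True)
snap('wt11')
M=T(get_state()); n=(M@np.r_[TIP,1])[:3]; e=np.array([np.sin(np.radians(H)),-np.cos(np.radians(H)),0]);print('nose',n,'v',(n-C)@U,'lat',(n-C)@e)
im=np.load('wt11.npz')['im']; save('wt11z',cv2.resize(im[0:150,160:350],None,fx=4,fy=4,interpolation=cv2.INTER_CUBIC))
E
```

```text
12.0 [0.5887 0.1863 0.1077]
nose [0.5729 0.2994 0.0806] v 0.06889137080847187 lat 0.000530772223844863
```

View pics/wt11z.png

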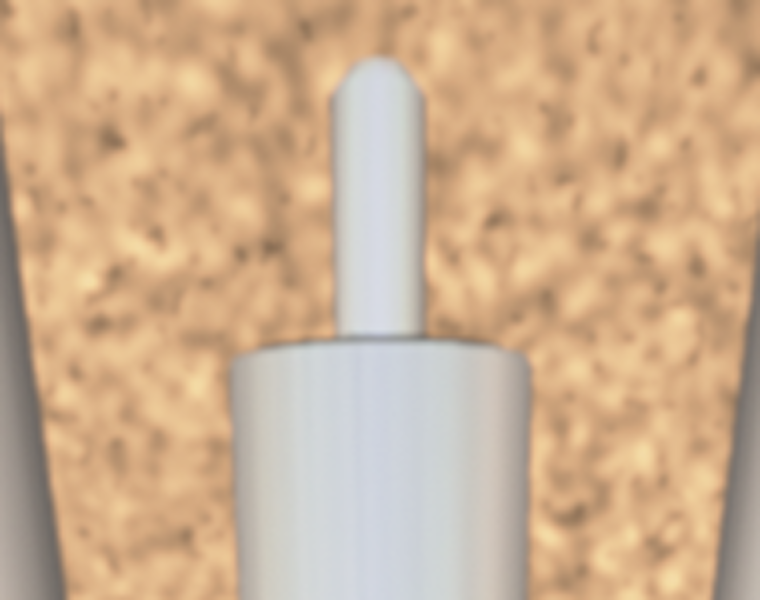

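```bash
python3 - <<'E'
from h import *
im=np.load('wt11.npz')['im']; save('wt11f',cv2.resize(im[0:215,80:440],None,fx=2.2,fy=2.2,interpolation=cv2.INTER_CUBIC))
im,d=get_image('scene'); save('sc11',cv2.resize(im[90:230,230:390],None,fx=4.2,fy=4.2,interpolation=cv2.INTER_CUBIC))
im,d=get_image('top'); save('top11',cv2.resize(im[110:235,150:280],None,fx=4.6,fy=4.6,interpolation=cv2.INTER_CUBIC))
E
```

```text
(no output)
```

View pics/wt11f.png

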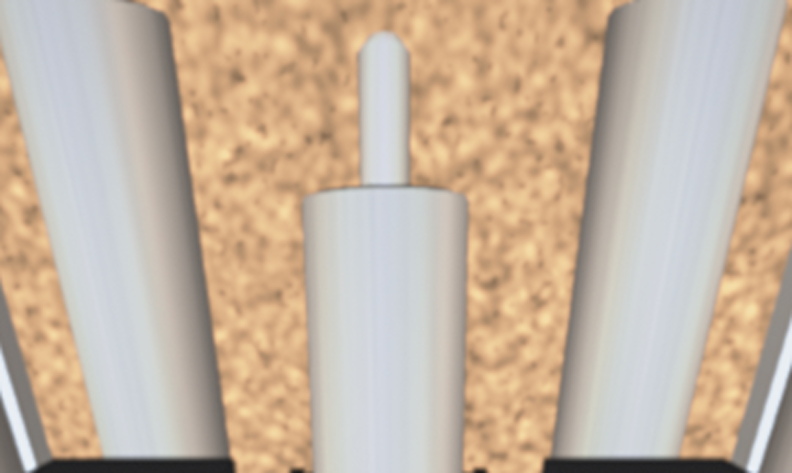

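View pics/sc11.png

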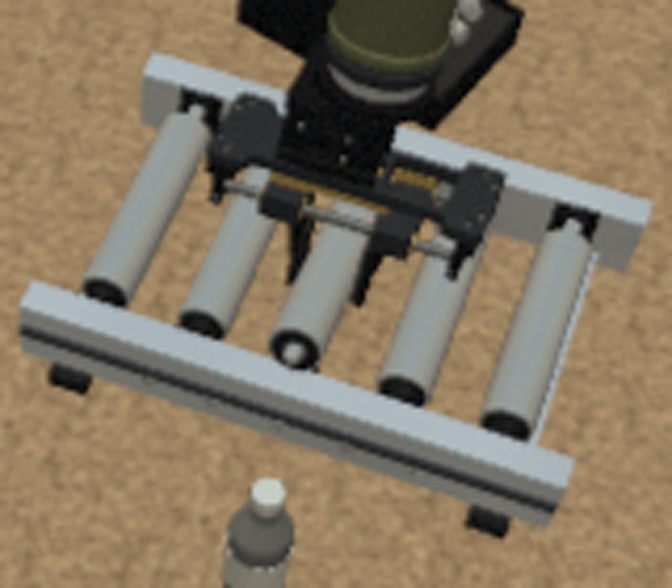

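View pics/top11.png

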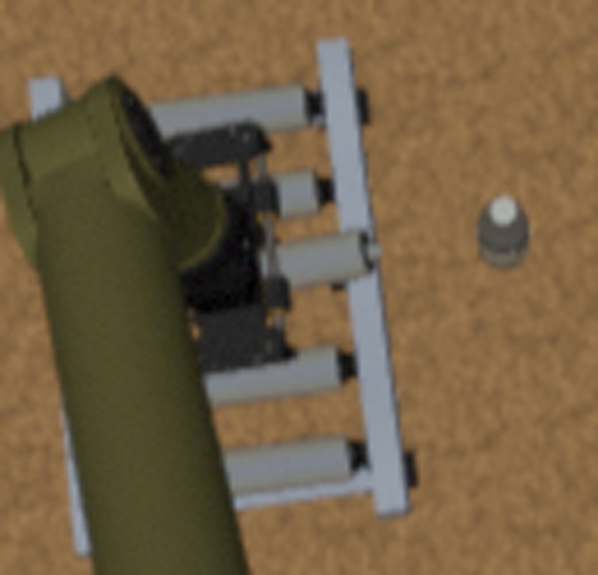

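The neighbours' inner edges average to column 390 in the zoom and the nose is at 384, so it needs about +1.2 mm and a hair of yaw. Next is the pre-insertion pose, then along the axis into the left cup.

```bash
python3 - <<'E'
from h import *
np.set_printoptions(precision=4,suppress=True)
M=T(get_state())
lat=.0012+.0005
a=pose(.085,.0642,12,0,97.2-.0,lat); b=pose(.104,.0602,12,0,97.2,lat)
plan(M[:3,3],M[:3,:3],*a,2,3.6); plan(*a,*b,2,3.6)
print(M)
E
```

```text
[0.01, 0.07, -0.07, 0.72, 0.95, -0.02, 3.6] ,
[0.01, 0.07, -0.07, 0.72, 0.95, -0.02, 3.6] ,
[0.0, 0.0, 0.0, -0.0, 0.97, -0.01, 3.6] ,
[0.0, 0.0, 0.0, -0.0, 0.97, -0.01, 3.6] ,
[[ 0.0282 -0.123   0.992   0.5913]
 [-0.2038  0.9709  0.1262  0.1873]
 [-0.9786 -0.2057  0.0023  0.1112]
 [ 0.      0.      0.      1.    ]]
```

```bash
cat >> h.py <<'E'
def avg(n=8):
    P=[];Q=[];Fs=[]
    for i in range(n):
        s=get_state();P.append(s["position"]);Q.append(s["tool_rot"]);Fs.append(s["ft_force"]);get_image("top")
    P=np.array(P);M=np.eye(4);M[:3,:3]=R.from_rotvec(Q).mean().as_matrix();M[:3,3]=P.mean(0)
    print('t',s["time"],'P',P.mean(0).round(4),'sd',P.std(0).round(4),'F',np.mean(Fs,0).round(2)); return M
E
python3 - <<'E'
from h import *
np.set_printoptions(precision=4,suppress=True)
M=avg(10); n=(M@np.r_[TIP,1])[:3]; e=np.array([np.sin(np.radians(H)),-np.cos(np.radians(H)),0]);print('nose',n,'v',(n-C)@U,'lat',(n-C)@e,M[:3,1])
lat=.0012+(n-C)@e
a=pose(.085,.0642,12,0,97.2,lat); b=pose(.104,.0602,12,0,97.2,lat)
plan(M[:3,3],M[:3,:3],*a,2,3.6); plan(*a,*b,2,3.6)
E
```

```text
t 12.6 P [0.5908 0.1881 0.1107] sd [0.0004 0.0003 0.0006] F [-0.13 -0.11 -3.49]
nose [0.5737 0.3008 0.0821] v 0.07025791040472332 lat 0.0015067124268552372 [-0.1241  0.9708 -0.2055]
[0.04, 0.06, -0.07, 0.71, 0.91, 0.05, 3.6] ,
[0.04, 0.06, -0.07, 0.71, 0.91, 0.05, 3.6] ,
[0.0, 0.0, 0.0, -0.0, 0.97, -0.01, 3.6] ,
[0.0, 0.0, 0.0, -0.0, 0.97, -0.01, 3.6] ,
```

{"method": "jog_arm", "body": {"targets": [[0.3, 0, 0, 0.7, 0.9, 0.05, 3.6], [0, 0, 0, 0.7, 0.9, 0.0, 3.6], [0, 0, 0, 0, 0, 0, 3.6], [0, 0, 0, 0, 0, 0, 3.6]]}}

```text
time: 13.15
position: [0.5888, 0.2027, 0.0921]
tool_rot: [-0.259, 1.549, -0.067]
ft_force: [-0.3, -0.1, -3.2]
grip_width: 0.447
```

```bash
python3 - <<'E'
from h import *
np.set_printoptions(precision=4,suppress=True)
snap('wt12')
M=avg(5); n=(M@np.r_[TIP,1])[:3]; e=np.array([np.sin(np.radians(H)),-np.cos(np.radians(H)),0]);print('nose',n,'v',(n-C)@U,'lat',(n-C)@e,M[:3,1])
im=np.load('wt12.npz')['im']; save('wt12f',cv2.resize(im[0:215,80:440],None,fx=2.2,fy=2.2,interpolation=cv2.INTER_CUBIC))
E
```

```text
13.15 [0.5888 0.2027 0.0921]
t 13.4 P [0.5891 0.2025 0.0925] sd [0.     0.     0.0001] F [ 0.23  0.05 -2.95]
nose [0.5726 0.3154 0.0638] v 0.08482878502333137 lat 0.00231276928428374 [-0.1191  0.9712 -0.2063]
```

View pics/wt12f.png

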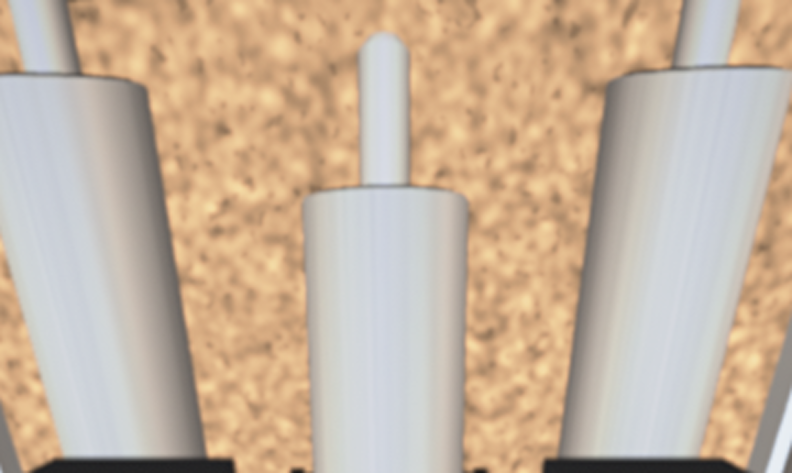

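```bash
cat >> h.py <<'E'
def cloud(tag):
    d=np.load(tag+'.npz'); D=d['d'];K=camera_info('wrist')['intrinsics'];W=d['W']
    v,u=np.mgrid[0:384,0:512]; z=D
    p=np.stack([(u-K[0,2])/K[0,0]*z,-(v-K[1,2])/K[1,1]*z,-z],-1)
    return p@W[:3,:3].T+W[:3,3], D
def circ(lat,z,r):
    from scipy.optimize import least_squares
    return least_squares(lambda q:np.hypot(lat-q[0],z-q[1])-r,[lat.mean(),z.mean()-r/2],loss='soft_l1',f_scale=.001).x
E
python3 - <<'E'
from h import *
np.set_printoptions(precision=4,suppress=True)
e=np.array([np.sin(np.radians(H)),-np.cos(np.radians(H)),0])
for tag in ('wt10','wt11','wt12'):
    P,D=cloud(tag); P=P[:205][D[:205]>0]
    v=(P-C)@U; l=(P-C)@e; z=P[:,2]
    print(tag)
    for lo in np.arange(-.02,.12,.015):
        out=[]
        for c0 in (-.075,.075):
            m=(v>lo)&(v<lo+.015)&(abs(l-c0)<.028)&(z>.055)&(z<.09)
            out.append(circ(l[m],z[m],.02) if m.sum()>60 else None)
        m=(v>lo)&(v<lo+.015)&(abs(l)<.028)&(z>.06)
        r=.02 if np.ptp(l[m])>.025 else .006
        print(lo.round(3),out,'held',r,circ(l[m],z[m],r) if m.sum()>30 else None)
E
```

```text
wt10
-0.02 [array([-0.0751,  0.0601]), array([0.0751, 0.0601])] held 0.02 [-0.0009  0.1771]
-0.005 [array([-0.0751,  0.0602]), array([0.075 , 0.0602])] held 0.02 [-0.001   0.1739]
0.01 [array([-0.0751,  0.0601]), array([0.075 , 0.0602])] held 0.02 [-0.0011  0.1707]
0.025 [array([-0.0752,  0.0602]), array([0.075 , 0.0601])] held 0.02 [-0.0013  0.1671]
0.04 [array([-0.0751,  0.0602]), array([0.075 , 0.0602])] held 0.006 [-0.0013  0.1643]
0.055 [array([-0.0751,  0.0602]), array([0.075 , 0.0602])] held 0.006 [-0.0013  0.1619]Traceback (most recent call last):
  File "<stdin>", line 14, in <module>
    return _methods._ptp(a, axis=axis, out=out, **kwargs)
           ~~~~~~~~~~~~~^^^^^^^^^^^^^^^^^^^^^^^^^^^^^^^^^
    umr_maximum(a, axis, None, out, keepdims),
    ~~~~~~~~~~~^^^^^^^^^^^^^^^^^^^^^^^^^^^^^^
ValueError: zero-size array to reduction operation maximum which has no identity
```

```bash
cat >> h.py <<'E'
E_=np.array([np.sin(np.radians(H)),-np.cos(np.radians(H)),0])
def fits(tag,lows=np.arange(-.02,.12,.015)):
    P,D=cloud(tag); P=P[:205][D[:205]>0]
    v=(P-C)@U; l=(P-C)@E_; z=P[:,2]
    print(tag)
    for lo in lows:
        out=[]
        for c0 in (-.075,.075):
            m=(v>lo)&(v<lo+.015)&(abs(l-c0)<.028)&(z>.055)&(z<.09)
            out.append(circ(l[m],z[m],.02) if m.sum()>60 else None)
        m=(v>lo)&(v<lo+.015)&(abs(l)<.028)&(z>.055)
        if m.sum()<30: print(lo.round(3),out);continue
        r=.02 if np.ptp(l[m])>.025 else .006
        print(lo.round(3),out,'held',r,circ(l[m],z[m],r),'vmax',v[m].max().round(4))
E
python3 - <<'E'
from h import *
np.set_printoptions(precision=4,suppress=True)
fits('wt11');fits('wt12')
E
```

```text
wt11
-0.02 [array([-0.0752,  0.0602]), array([0.075 , 0.0602])] held 0.02 [-0.0007  0.0955] vmax -0.005
-0.005 [array([-0.0752,  0.0602]), array([0.075 , 0.0602])] held 0.02 [-0.0008  0.0925] vmax 0.01
0.01 [array([-0.0752,  0.0603]), array([0.075 , 0.0602])] held 0.02 [-0.0009  0.0893] vmax 0.025
0.025 [array([-0.0752,  0.0602]), array([0.0749, 0.0603])] held 0.02 [-0.0009  0.0862] vmax 0.04
0.04 [array([-0.0752,  0.0602]), array([0.075 , 0.0603])] held 0.006 [-0.001   0.0828] vmax 0.0549
0.055 [array([-0.0752,  0.0603]), array([0.075 , 0.0603])] held 0.006 [-0.0011  0.0798] vmax 0.0686
0.07 [array([-0.0753,  0.0602]), array([0.075 , 0.0603])]
0.085 [None, None]
0.1 [None, None]
0.115 [None, None]
wt12
-0.02 [array([-0.0753,  0.0602]), array([0.075 , 0.0602])]
-0.005 [array([-0.0752,  0.0602]), array([0.075 , 0.0602])] held 0.02 [0.0018 0.0801] vmax 0.01
0.01 [array([-0.0752,  0.0603]), array([0.075 , 0.0602])] held 0.02 [0.0018 0.0773] vmax 0.025
0.025 [array([-0.0752,  0.0603]), array([0.075 , 0.0602])] held 0.02 [0.0017 0.074 ] vmax 0.04
0.04 [array([-0.0752,  0.0603]), array([0.075 , 0.0603])] held 0.02 [0.0017 0.0708] vmax 0.055
0.055 [array([-0.0753,  0.0603]), array([0.075 , 0.0603])] held 0.006 [0.0017 0.0676] vmax 0.07
0.07 [array([-0.0756,  0.0597]), array([0.0753, 0.0596])] held 0.006 [0.0017 0.0644] vmax 0.0848
0.085 [array([-0.0819,  0.0473]), array([0.0812, 0.0471])]
0.1 [None, None]
0.115 [None, None]
```

The depth fits show the gap axis at z=0.060, lateral 0, with the neighbours at ±75 mm. The held roller is parallel to it but 1.8 mm right and 1.7 mm low. I'll correct that and slide the nose in.

{"method": "jog_arm", "body": {"targets": [[0, 0, 0, -0.15, 0, -0.18, 3.6], [0, 0, 0, 0, 0, 0, 3.6], [0, 0, 0, 0, 0, 0, 3.6], [0, 0, 0, 0, 0.6, 0, 3.6], [0, 0, 0, 0, 0.6, 0, 3.6], [0, 0, 0, 0, 0, 0, 3.6], [0, 0, 0, 0, 0, 0, 3.6]]}}

```text
time: 14.32
position: [0.5856, 0.2145, 0.0912]
tool_rot: [-0.259, 1.549, -0.067]
ft_force: [0.6, 0.1, -3.0]
grip_width: 0.445
```

```bash
python3 - <<'E'
from h import *
np.set_printoptions(precision=4,suppress=True)
snap('wt13'); fits('wt13',np.arange(-.005,.12,.015)); M=avg(3)
im=np.load('wt13.npz')['im']; save('wt13f',cv2.resize(im[0:215,80:440],None,fx=2.2,fy=2.2,interpolation=cv2.INTER_CUBIC))
E
```

```text
14.325 [0.5856 0.2145 0.0912]
wt13
-0.005 [array([-0.0752,  0.0602]), array([0.075 , 0.0601])] held 0.02 [0.0001 0.0803] vmax 0.01
0.01 [array([-0.0752,  0.0602]), array([0.075 , 0.0602])] held 0.02 [0.0001 0.0788] vmax 0.025
0.025 [array([-0.0752,  0.0602]), array([0.075 , 0.0602])] held 0.02 [0.     0.0757] vmax 0.04
0.04 [array([-0.0753,  0.0602]), array([0.075 , 0.0602])] held 0.02 [0.0001 0.0725] vmax 0.055
0.055 [array([-0.0753,  0.0603]), array([0.075 , 0.0602])] held 0.02 [0.     0.0695] vmax 0.07
0.07 [array([-0.0756,  0.0594]), array([0.0755, 0.0595])] held 0.006 [0.0001 0.066 ] vmax 0.085
0.085 [array([-0.0755,  0.0486]), array([0.0764, 0.0494])] held 0.02 [-0.0008  0.0507] vmax 0.1
0.1 [array([-0.0799,  0.0521]), array([0.0805, 0.0527])] held 0.006 [-0.      0.0666] vmax 0.1032
0.115 [None, None]
t 14.475 P [0.5857 0.2143 0.0913] sd [0. 0. 0.] F [-0.31 -0.36 -3.5 ]
```

View pics/wt13f.png

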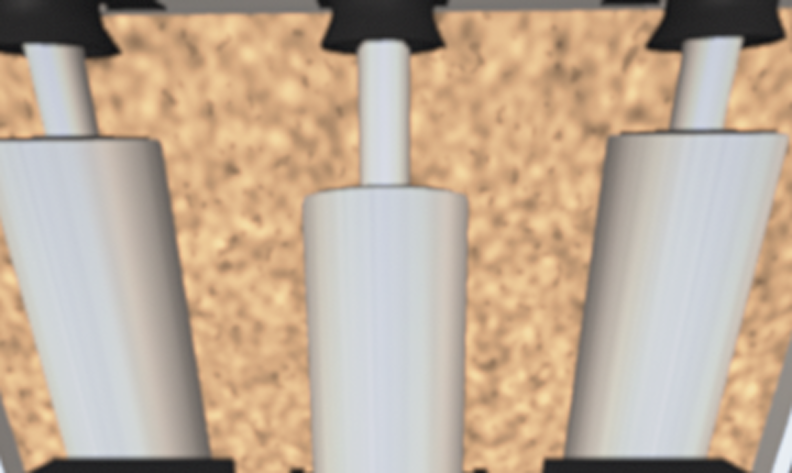

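The nose is centred in the left cup's mouth at (384,45). Pushing on along the axis to seat it and start compressing the spring.

{"method": "jog_arm", "body": {"targets": [[0, 0, 0, 0, 0.5, 0, 3.6], [0, 0, 0, 0, 0.5, 0, 3.6], [0, 0, 0, 0, 0.5, 0, 3.6], [0, 0, 0, 0, 0, 0, 3.6], [0, 0, 0, 0, 0, 0, 3.6]]}}

```text
time: 15.15
position: [0.5841, 0.2272, 0.0882]
tool_rot: [-0.259, 1.549, -0.07]
ft_force: [-0.3, -6.7, -0.9]
grip_width: 0.445
```

```bash
python3 - <<'E'
from h import *
np.set_printoptions(precision=4,suppress=True)
snap('wt14'); fits('wt14',np.arange(.01,.1,.015)); M=avg(3)
im=np.load('wt14.npz')['im']; save('wt14f',cv2.resize(im[0:215,80:440],None,fx=2.2,fy=2.2,interpolation=cv2.INTER_CUBIC))
E
```

```text
15.15 [0.5841 0.2272 0.0882]
wt14
0.01 [array([-0.0753,  0.0602]), array([0.075 , 0.0602])] held 0.02 [0.0003 0.0773] vmax 0.025
0.025 [array([-0.0752,  0.0602]), array([0.075 , 0.0602])] held 0.02 [0.0003 0.0756] vmax 0.04
0.04 [array([-0.0752,  0.0602]), array([0.075 , 0.0602])] held 0.02 [0.0003 0.0725] vmax 0.055
0.055 [array([-0.0752,  0.0602]), array([0.075 , 0.0602])] held 0.02 [0.0003 0.0693] vmax 0.07
0.07 [array([-0.0755,  0.0592]), array([0.0754, 0.0592])] held 0.02 [0.0003 0.0665] vmax 0.0849
0.085 [array([-0.0793,  0.0511]), array([0.0785, 0.0508])] held 0.02 [-0.0008  0.0508] vmax 0.1
0.1 [array([-0.0784,  0.0541]), array([0.078 , 0.0538])] held 0.02 [-0.0007  0.0538] vmax 0.1138
t 15.3 P [0.584  0.2271 0.0883] sd [0. 0. 0.] F [ 0.25 -5.35 -1.98]
```

View pics/wt14f.png

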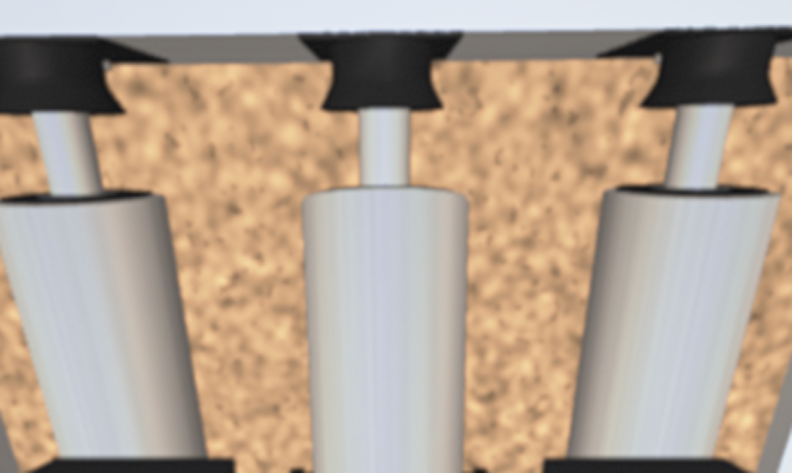

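The spring force reads about 5.5 N, so the pin is on the cup floor with about 6 mm of compression. Next I compress to about 18 mm, then swing the stub end down while pressing to about 21 mm.

```bash
python3 - <<'E'
from h import *
np.set_printoptions(precision=4,suppress=True)
TIP[2]=0
for t0,t1,c0,c1 in ((12,6,.018,.0205),(6,0,.0205,.021)):
    a=pose(.105,.0602,t0,c0);b=pose(.105,.0602,t1,c1); plan(*a,*b,3,3.6)
    P,Rr=b; 
    print('tcp',P,'stub',(P+Rr@(TIP-[0,.216,0])-C)@U, (P+Rr@(TIP-[0,.216,0]))[2])
E
```

```text
[-0.0, 0.0, 2.0, 0.34, 0.09, 0.0, 3.6] ,
[0.0, -0.0, 2.0, 0.34, 0.07, 0.0, 3.6] ,
[0.0, 0.0, 2.0, 0.34, 0.06, 0.0, 3.6] ,
tcp [0.5796 0.2398 0.0749] stub -0.08942429244617224 0.08063531456882625
[-0.0, 0.0, 2.0, 0.34, 0.02, -0.0, 3.6] ,
[0.0, 0.0, 2.0, 0.34, 0.01, 0.0, 3.6] ,
[-0.0, 0.0, 2.0, 0.34, -0.01, -0.0, 3.6] ,
tcp [0.5797 0.2393 0.0648] stub -0.08999524798755196 0.0602
```

{"method": "jog_arm", "body": {"targets": [[0, 0, 0, 0, 0.4, 0, 3.6], [0, 0, 0, 0, 0.4, 0, 3.6], [0, 0, 0, 0, 0.4, 0, 3.6], [0, 0, 0, 0, 0, 0, 3.6], [0, 0, 0, 0, 0, 0, 3.6]]}}

```text
time: 15.98
position: [0.5828, 0.2369, 0.0859]
tool_rot: [-0.26, 1.55, -0.072]
ft_force: [1.3, -8.1, -1.1]
grip_width: 0.445
```

```bash
python3 - <<'E'
from h import *
np.set_printoptions(precision=4,suppress=True)
snap('wt15'); fits('wt15',np.arange(.01,.1,.015)); M=avg(3); print((M[:3,3]-C)@U, M[:3,1])
im=np.load('wt15.npz')['im']; save('wt15f',cv2.resize(im[0:215,80:440],None,fx=2.2,fy=2.2,interpolation=cv2.INTER_CUBIC))
E
```

```text
15.975 [0.5828 0.2369 0.0859]
wt15
0.01 [array([-0.0753,  0.06  ]), array([0.0751, 0.06  ])]
0.025 [array([-0.0752,  0.0602]), array([0.075 , 0.0602])] held 0.02 [0.0003 0.0746] vmax 0.04
0.04 [array([-0.0752,  0.0602]), array([0.075 , 0.0602])] held 0.02 [0.0003 0.0723] vmax 0.055
0.055 [array([-0.0752,  0.0602]), array([0.075 , 0.0602])] held 0.02 [0.0003 0.0692] vmax 0.07
0.07 [array([-0.0755,  0.0589]), array([0.0753, 0.0589])] held 0.02 [0.0004 0.0661] vmax 0.085
0.085 [array([-0.0798,  0.0517]), array([0.0791, 0.0514])] held 0.02 [-0.0067  0.0575] vmax 0.1
0.1 [array([-0.0787,  0.0541]), array([0.0783, 0.0541])] held 0.02 [-0.0002  0.0541] vmax 0.115
t 16.125 P [0.5828 0.2369 0.0859] sd [0. 0. 0.] F [ 0.68 -7.86 -0.57]
0.005661499609932148 [-0.1172  0.9704 -0.211 ]
```

View pics/wt15f.png

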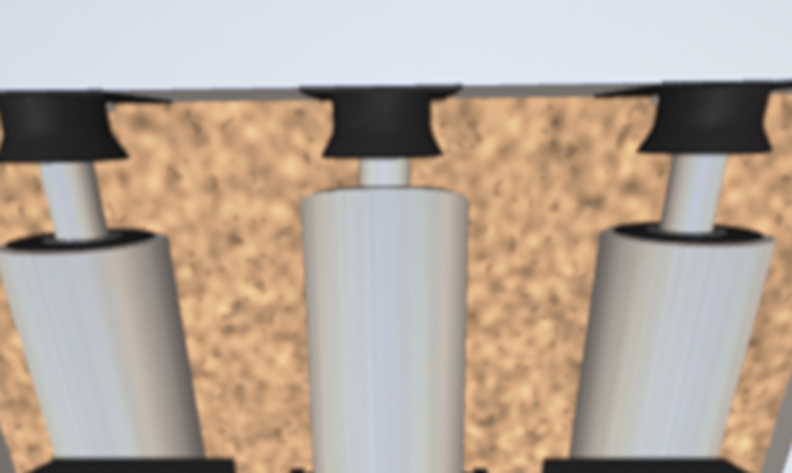

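{"method": "jog_arm", "body": {"targets": [[0, 0, 2, 0.34, 0.15, 0, 3.6], [0, 0, 2, 0.34, 0.15, 0, 3.6], [0, 0, 2, 0.34, 0.15, 0, 3.6], [0, 0, 0, 0, 0, 0, 3.6], [0, 0, 0, 0, 0, 0, 3.6]]}}

```text
time: 16.8
position: [0.5826, 0.2385, 0.0748]
tool_rot: [-0.179, 1.561, 0.009]
ft_force: [0.3, -10.3, -1.3]
grip_width: 0.448
```

```bash
python3 - <<'E'
from h import *
np.set_printoptions(precision=4,suppress=True)
snap('wt16'); fits('wt16',np.arange(.025,.08,.015)); M=avg(3); print((M[:3,3]-C)@U, M[:3,1])
im=np.load('wt16.npz')['im']; a=cv2.resize(im[0:215,130:390],None,fx=1.5,fy=1.5,interpolation=cv2.INTER_CUBIC)
im,d=get_image('scene'); b=cv2.resize(im[90:230,240:370],None,fx=3,fy=3,interpolation=cv2.INTER_CUBIC)
h=max(a.shape[0],b.shape[0]); f=lambda q:np.pad(q,((0,h-q.shape[0]),(0,0),(0,0)))
save('m16',np.hstack([f(a),f(b)]))
E
```

```text
16.8 [0.5826 0.2385 0.0748]
wt16
0.025 [array([-0.0753,  0.0602]), array([0.075 , 0.0602])] held 0.02 [0.0003 0.0668] vmax 0.04
0.04 [array([-0.0752,  0.0602]), array([0.075 , 0.0603])] held 0.02 [0.0003 0.0658] vmax 0.055
0.055 [array([-0.0752,  0.0603]), array([0.075 , 0.0603])] held 0.02 [0.0003 0.0644] vmax 0.07
0.07 [array([-0.0756,  0.0593]), array([0.0753, 0.0593])] held 0.02 [0.0004 0.0629] vmax 0.085
t 16.95 P [0.5826 0.2386 0.0748] sd [0. 0. 0.] F [ 0.05 -9.39 -0.94]
0.007431688266134475 [-0.119   0.987  -0.1085]
```

View pics/m16.png

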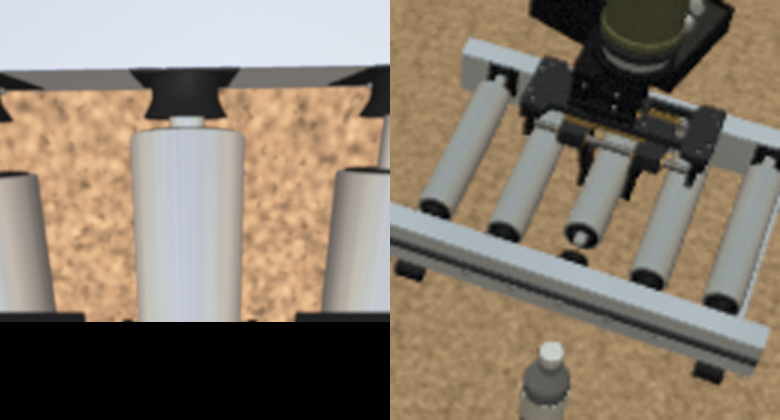

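Tilt is now 6° and the stub is poised just inboard of and above the right cup. Swinging level.

{"method": "jog_arm", "body": {"targets": [[0, 0, 2, 0.34, 0.08, 0, 3.6], [0, 0, 2, 0.34, 0.05, 0, 3.6], [0, 0, 2, 0.34, 0.02, 0, 3.6], [0, 0, 0, 0, 0, 0, 3.6], [0, 0, 0, 0, 0, 0, 3.6]]}}

```text
time: 17.68
position: [0.5825, 0.239, 0.0642]
tool_rot: [-0.097, 1.569, 0.091]
ft_force: [0.2, -9.4, -1.7]
grip_width: 0.442
```

```bash
python3 - <<'E'
from h import *
np.set_printoptions(precision=4,suppress=True)
snap('wt17'); fits('wt17',np.arange(.025,.08,.015)); M=avg(3); print((M[:3,3]-C)@U, M[:3,1])
im=np.load('wt17.npz')['im']; a=cv2.resize(im[0:215,130:390],None,fx=1.5,fy=1.5,interpolation=cv2.INTER_CUBIC)
im,d=get_image('scene'); b=cv2.resize(im[90:230,240:370],None,fx=3,fy=3,interpolation=cv2.INTER_CUBIC)
h=max(a.shape[0],b.shape[0]); f=lambda q:np.pad(q,((0,h-q.shape[0]),(0,0),(0,0)))
save('m17',np.hstack([f(a),f(b)]))
E
```

```text
17.675 [0.5825 0.239  0.0642]
wt17
0.025 [array([-0.0753,  0.0603]), array([0.075 , 0.0603])] held 0.02 [0.0003 0.0594] vmax 0.04
0.04 [array([-0.0752,  0.0603]), array([0.075 , 0.0603])] held 0.02 [0.0003 0.0596] vmax 0.055
0.055 [array([-0.0753,  0.0603]), array([0.075 , 0.0603])] held 0.02 [0.0004 0.0598] vmax 0.07
0.07 [array([-0.0756,  0.0596]), array([0.0754, 0.0597])] held 0.02 [0.0004 0.06  ] vmax 0.085
t 17.825 P [0.5825 0.2391 0.0642] sd [0. 0. 0.] F [  0.21 -10.3   -1.03]
0.007879770046920788 [-0.1198  0.9928 -0.0043]
```

View pics/m17.png

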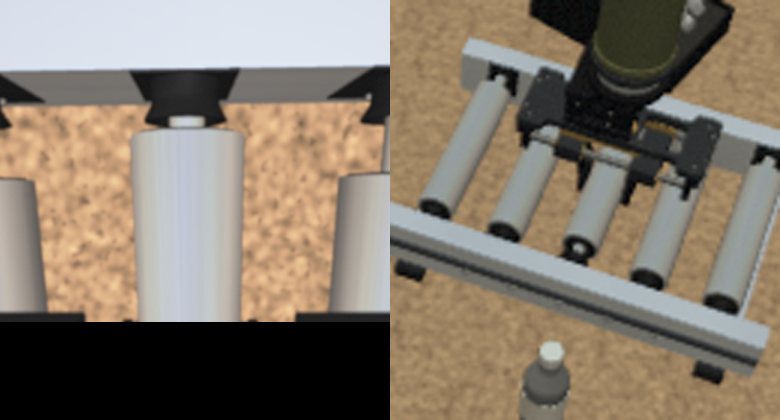

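The roller is level, with the stub facing the right cup but about 2 mm low (axis slope 0.75°). I'll trim that and let the spring carry it back into the right cup.

{"method": "jog_arm", "body": {"targets": [[0, 0, -0.8, -0.13, 0, 0, 3.6], [0, 0, 0, 0, 0, 0, 3.6], [0, 0, 0, 0, -0.4, 0, 3.6], [0, 0, 0, 0, -0.4, 0, 3.6], [0, 0, 0, 0, 0, 0, 3.6], [0, 0, 0, 0, 0, 0, 3.6]]}}

```text
time: 18.68
position: [0.5834, 0.2325, 0.0657]
tool_rot: [-0.108, 1.567, 0.082]
ft_force: [1.1, -8.5, -2.0]
grip_width: 0.446
```

```bash
python3 - <<'E'
from h import *
np.set_printoptions(precision=4,suppress=True)
snap('wt18'); fits('wt18',np.arange(.010,.08,.015)); M=avg(3); print((M[:3,3]-C)@U, M[:3,1])
E
```

```text
18.675 [0.5834 0.2325 0.0657]
wt18
0.01 [None, array([0.0751, 0.0601])]
0.025 [array([-0.0752,  0.0603]), array([0.075 , 0.0603])] held 0.02 [0.0004 0.0605] vmax 0.04
0.04 [array([-0.0753,  0.0603]), array([0.075 , 0.0603])] held 0.02 [0.0003 0.0605] vmax 0.055
0.055 [array([-0.0752,  0.0603]), array([0.075 , 0.0603])] held 0.02 [0.0004 0.0604] vmax 0.07
0.07 [array([-0.0756,  0.0597]), array([0.0754, 0.0597])] held 0.02 [0.0004 0.0604] vmax 0.0847
t 18.825 P [0.5834 0.2325 0.0657] sd [0. 0. 0.] F [ 0.39 -7.93 -1.67]
0.0012404891985730124 [-0.1204  0.9926 -0.0167]
```

{"method": "jog_arm", "body": {"targets": [[0, 0, 0, 0, -0.3, 0, 3.6], [0, 0, 0, 0, -0.3, 0, 3.6], [0, 0, 0, 0, -0.2, 0, 3.6], [0, 0, 0, 0, 0, 0, 3.6], [0, 0, 0, 0, 0, 0, 3.6]]}}

```text
time: 19.5
position: [0.5843, 0.2258, 0.0659]
tool_rot: [-0.107, 1.567, 0.083]
ft_force: [0.4, -5.5, -2.3]
grip_width: 0.447
```

```bash
python3 - <<'E'
from h import *
np.set_printoptions(precision=4,suppress=True)
snap('wt19'); fits('wt19',np.arange(.010,.08,.015)); M=avg(3); print((M[:3,3]-C)@U, M[:3,1])
im=np.load('wt19.npz')['im']; a=cv2.resize(im[0:215,130:390],None,fx=1.5,fy=1.5,interpolation=cv2.INTER_CUBIC)
im,d=get_image('scene'); b=cv2.resize(im[90:230,240:370],None,fx=3,fy=3,interpolation=cv2.INTER_CUBIC)
h=max(a.shape[0],b.shape[0]); f=lambda q:np.pad(q,((0,h-q.shape[0]),(0,0),(0,0)))
save('m19',np.hstack([f(a),f(b)]))
E
```

```text
19.5 [0.5843 0.2258 0.0659]
wt19
0.01 [array([-0.0753,  0.0602]), array([0.075 , 0.0602])] held 0.02 [0.0003 0.0606] vmax 0.025
0.025 [array([-0.0753,  0.0603]), array([0.075 , 0.0603])] held 0.02 [0.0003 0.0606] vmax 0.04
0.04 [array([-0.0753,  0.0603]), array([0.075 , 0.0603])] held 0.02 [0.0003 0.0606] vmax 0.055
0.055 [array([-0.0753,  0.0603]), array([0.075 , 0.0603])] held 0.02 [0.0003 0.0605] vmax 0.07
0.07 [array([-0.0756,  0.0597]), array([0.0753, 0.0597])] held 0.02 [0.0003 0.06  ] vmax 0.085
t 19.65 P [0.5843 0.2259 0.0659] sd [0. 0. 0.] F [ 0.11 -6.23 -2.64]
-0.005461326609031818 [-0.1211  0.9925 -0.0152]
```

View pics/m19.png

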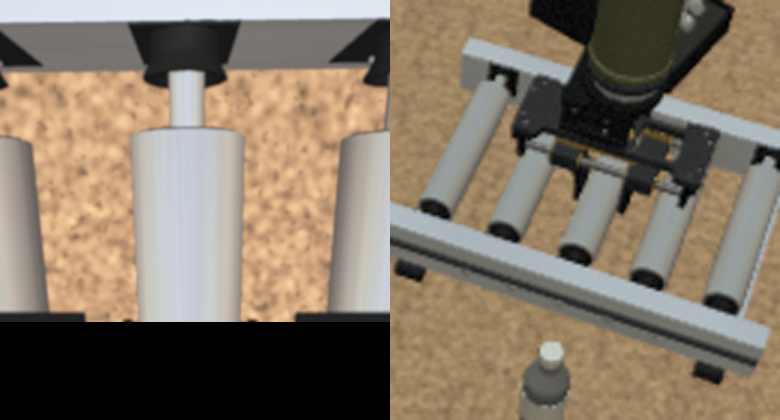

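It's nearly home. The tube end at row 129 against the neighbours' 137 leaves 1-2 mm.

{"method": "jog_arm", "body": {"targets": [[0, 0, 0, 0, -0.2, 0, 3.6], [0, 0, 0, 0, -0.2, 0, 3.6], [0, 0, 0, 0, 0, 0, 3.6], [0, 0, 0, 0, 0, 0, 3.6]]}}

```text
time: 20.25
position: [0.5844, 0.2248, 0.066]
tool_rot: [-0.106, 1.566, 0.087]
ft_force: [1.0, -0.2, -5.2]
grip_width: 0.443
```

```bash
python3 - <<'E'
from h import *
np.set_printoptions(precision=4,suppress=True)
snap('wt20'); fits('wt20',np.arange(.010,.08,.015)); M=avg(3); print((M[:3,3]-C)@U, M[:3,1])
im=np.load('wt20.npz')['im']; save('wt20f',cv2.resize(im[0:215,80:440],None,fx=2.2,fy=2.2,interpolation=cv2.INTER_CUBIC))
E
```

```text
20.25 [0.5844 0.2248 0.066 ]
wt20
0.01 [array([-0.0752,  0.0603]), array([0.075 , 0.0603])] held 0.02 [0.0004 0.0607] vmax 0.025
0.025 [array([-0.0752,  0.0603]), array([0.075 , 0.0603])] held 0.02 [0.0003 0.0607] vmax 0.04
0.04 [array([-0.0752,  0.0603]), array([0.075 , 0.0603])] held 0.02 [0.0003 0.0607] vmax 0.055
0.055 [array([-0.0752,  0.0603]), array([0.075 , 0.0603])] held 0.02 [0.0003 0.0606] vmax 0.07
0.07 [array([-0.0756,  0.0598]), array([0.0753, 0.0598])] held 0.02 [0.0003 0.0599] vmax 0.085
t 20.4 P [0.5844 0.2248 0.066 ] sd [0. 0. 0.] F [ 1.39 -1.5  -5.38]
-0.006501946863613428 [-0.1228  0.9924 -0.0119]
```

View pics/wt20f.png

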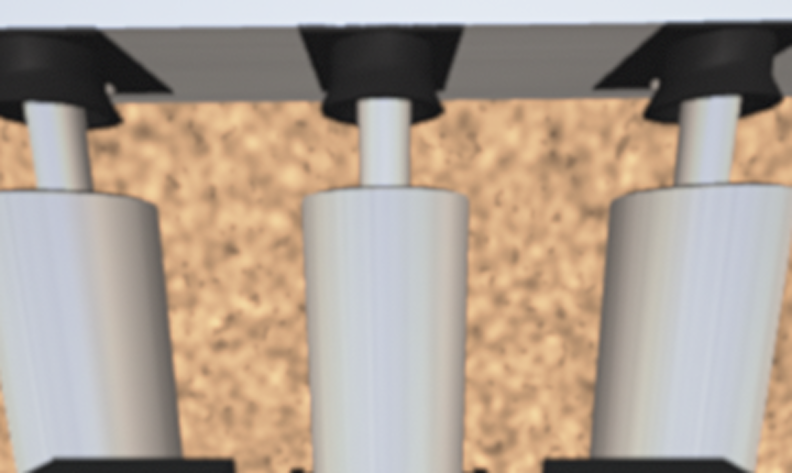

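The stub has bottomed: axial motion stopped at the predicted place, spring force is balanced, and the tube end lines up with the neighbours. Releasing and lifting off.

{"method": "jog_arm", "body": {"targets": [[0, 0, 0, 0, 0, 0, 4.6], [0, 0, 0, 0, 0, 0, 5.6], [0, 0, 0, 0, 0, 0, 5.6], [0, 0, 0, -2, 0, 0, 5.6], [0, 0, 0, -4, 0, 0, 5.6], [0, 0, 0, -5, 0, 0, 5.6], [0, 0, 0, -5, 0, 0, 5.6], [0, 0, 0, 0, 0, 0, 5.6]]}}

```text
time: 21.45
position: [0.5869, 0.2271, 0.2332]
tool_rot: [-0.102, 1.556, 0.09]
ft_force: [1.1, -0.2, -0.1]
grip_width: 0.643
```

```bash
python3 - <<'E'
from h import *
np.set_printoptions(precision=4,suppress=True)
snap('wt21'); fits('wt21',np.arange(-.02,.1,.015)); M=avg(2)
im=np.load('wt21.npz')['im']; a=cv2.resize(im[0:215,80:440],None,fx=1.2,fy=1.2,interpolation=cv2.INTER_CUBIC)
im,d=get_image('scene'); save('sc21f',im); b=cv2.resize(im[90:230,240:370],None,fx=2.7,fy=2.7,interpolation=cv2.INTER_CUBIC)
h=max(a.shape[0],b.shape[0]); f=lambda q:np.pad(q,((0,h-q.shape[0]),(0,0),(0,0)))
save('m21',np.hstack([f(a),f(b)]))
E
```

```text
21.45 [0.5869 0.2271 0.2332]
wt21
-0.02 [array([-0.0749,  0.0602]), array([0.075 , 0.0602])] held 0.02 [0.0005 0.0608] vmax -0.005
-0.005 [array([-0.0749,  0.0602]), array([0.0751, 0.0602])] held 0.02 [0.0005 0.0608] vmax 0.01
0.01 [array([-0.075 ,  0.0602]), array([0.0751, 0.0602])] held 0.02 [0.0005 0.0606] vmax 0.0249
0.025 [array([-0.075 ,  0.0602]), array([0.0751, 0.0603])] held 0.02 [0.0005 0.0606] vmax 0.04
0.04 [array([-0.075 ,  0.0602]), array([0.0751, 0.0603])] held 0.02 [0.0005 0.0605] vmax 0.055
0.055 [array([-0.075 ,  0.0602]), array([0.0751, 0.0602])] held 0.02 [0.0005 0.0605] vmax 0.07
0.07 [array([-0.0752,  0.0596]), array([0.0751, 0.0596])] held 0.02 [0.0006 0.0597] vmax 0.085
0.085 [array([-0.0742,  0.0481]), array([0.0729, 0.048 ])] held 0.02 [0.0017 0.0484] vmax 0.1
0.1 [array([-0.0764,  0.0538]), array([0.0776, 0.054 ])] held 0.02 [-0.0005  0.0538] vmax 0.115
t 21.55 P [0.5849 0.2266 0.2289] sd [0.0006 0.0001 0.0011] F [-0.3  -0.43 -0.78]
```

View pics/m21.png

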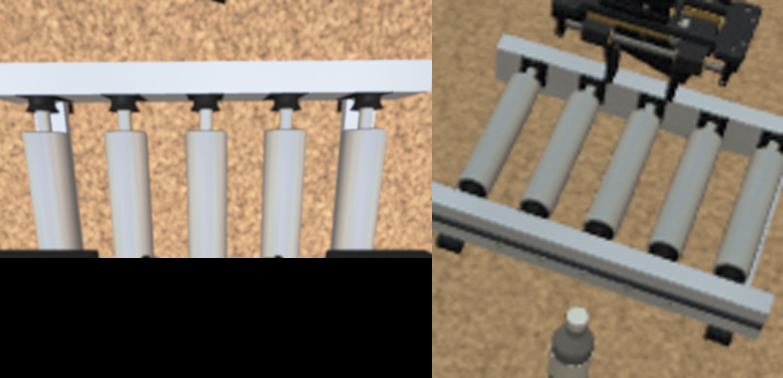

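All five rollers line up. One more look at the right (stub) end.

{"method": "jog_arm", "body": {"targets": [[0, 0, 0, 0, -4, 0, 5.6], [0, 0, 0, 0, -4, 0, 5.6], [0, 0, 0, 0, -4, 0, 5.6], [0, 0, 0, 0, 0, 0, 5.6], [0, 0, 0, 0, 0, 0, 5.6]]}}

```text
time: 22.28
position: [0.598, 0.1078, 0.2264]
tool_rot: [-0.106, 1.569, 0.087]
ft_force: [0.7, 0.9, 0.6]
grip_width: 0.641
```

```bash
python3 - <<'E'
from h import *
np.set_printoptions(precision=4,suppress=True)
snap('wt22'); fits('wt22',np.arange(-.1,.0,.015))
im=np.load('wt22.npz')['im']; save('wt22f',cv2.resize(im[0:215,80:440],None,fx=2.2,fy=2.2,interpolation=cv2.INTER_CUBIC))
im,d=get_image('top'); save('top22',cv2.resize(im[90:240,150:410],None,fx=3,fy=3,interpolation=cv2.INTER_CUBIC))
E
```

```text
22.275 [0.598  0.1078 0.2264]
wt22
-0.1 [array([-0.0752,  0.0594]), array([0.0752, 0.0593])] held 0.02 [0.0003 0.0604] vmax -0.085
-0.085 [array([-0.0752,  0.0602]), array([0.0749, 0.0602])] held 0.02 [0.0004 0.0611] vmax -0.0701
-0.07 [array([-0.0751,  0.0602]), array([0.0749, 0.0602])] held 0.02 [0.0003 0.0611] vmax -0.055
-0.055 [array([-0.0752,  0.0602]), array([0.075 , 0.0602])] held 0.02 [0.0005 0.061 ] vmax -0.04
-0.04 [array([-0.0752,  0.0602]), array([0.0749, 0.0602])] held 0.02 [0.0003 0.061 ] vmax -0.0251
-0.025 [array([-0.0752,  0.0602]), array([0.0749, 0.0603])] held 0.02 [0.0004 0.0609] vmax -0.01
-0.01 [array([-0.0751,  0.0603]), array([0.075 , 0.0603])] held 0.02 [0.0004 0.0608] vmax 0.005
```

View pics/wt22f.png

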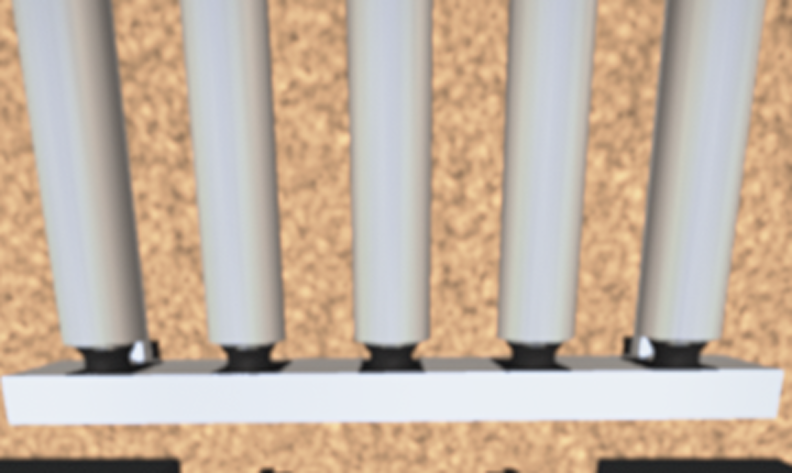

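View pics/top22.png

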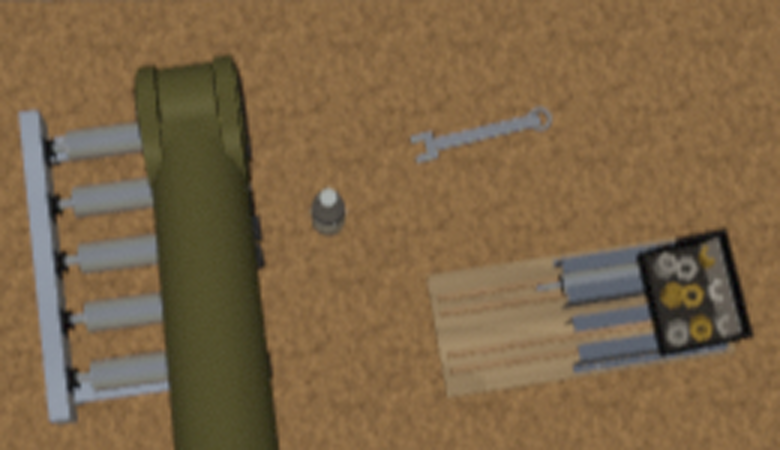

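The tube end at (392,342) matches its neighbours, the axis sits within about 1 mm of the gap axis, and the thin roller and bystanders are in place. Handing in.

```bash
python3 -c "
from bench import close_job
print(close_job())"
```

```text
the job is handed in; nothing more can be done
None
```

The spare roller is fitted in the gap and the job is handed in, at about 22 s of the 54 s allowed. `close_job` gives no verdict, so this rests on my own checks.

**What I did:** I drew the spare (12 mm pin, the bay at smaller x) out by its pin and regripped it at mid-tube. The nose went into the left cup at a 12° tilt, and I pressed the spring in about 20 mm. I then swung the roller level and let the stub slide back into the right cup until it bottomed. After that I released it and backed the arm off.

**Last checks:**
- **Position:** The fitted axis was within 0.5 mm sideways and 1 mm in height of the gap axis. The stub end sat about 0.9 mm above its neighbours, well inside the 5 mm limit.
- **Ends:** Both tube ends lined up with the other rollers. I judged the spring compression (about 6 mm) from this and did not read it directly.
- **Stub home:** The axial motion stopped where I had predicted, and the spring push on the arm fell to about 1 N.
- **Surroundings:** The thin roller, nut bin, sealant bottle and spanner looked unmoved in the final top view. The union bin was outside the final pictures, but the arm never touched it.

**One disagreement on the way:** A picture taken before the arm had settled gave a sideways correction that was about 2 mm wrong. Depth fits of the neighbouring rollers showed it, and I corrected it before inserting the roller.

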